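Fetch the paste jar from behind the bottle and the tin

TASK

Fetch the low paste jar that stands behind the bottle and the square tin in the steel tray: first stand the bottle and the tin aside, upright on the dark rubber mat, then set the jar in the middle of the round holder and leave it there. After that, put the bottle and the tin back upright in the tray, each in the spot where it stood at the start. Knock nothing over, and leave the small brass box, the solder spool and the heat sink where they are.

Things in the scene. Friction and masses are not known exactly. Their poses are not given: they have to be found in the camera images.
- bottle_mid (a point): Round white plastic bottle with a narrow black cap, standing in the tray: 120 mm tall overall, body 48 mm in diameter and straight-sided up to 84 mm above its foot, cap 30 mm in diameter; 0.11 to 0.22 kg. The point is on its axis, half-way up (60 mm above its foot); z is up along its axis.
- tin_mid (a point): Square aluminium tin with a round black cap, standing in the tray: 44 x 44 mm (sides along its x and y), straight-sided up to 92 mm, 110 mm tall with the cap (26 mm in diameter); 0.14 to 0.28 kg. The point is on its axis, half-way up (55 mm above its foot); z is up. At the start its sides are within 0.15 rad of parallel to the tray's; bottle and tin stand side by side along the tray's y, about 90 mm apart centre to centre, either way round.
- jar_mid (a point): Low round paste jar of amber glass with a black lid, 49 mm in diameter and 50 mm tall, standing in the tray behind (on its +x side of) the bottle and the tin, 5 to 25 mm clear of each and too close to those taller two for a gripper to come down on it from above; 0.10 to 0.16 kg. The point is on its axis, half-way up (25 mm above its foot); z is up.
- caddy: Shallow open tray of bare sheet steel, fixed to the table: 160 mm (its x) by 230 mm (its y), floor 3 mm above the table, a 3 mm thick rim 12 mm high all round. Origin at its centre on the table surface, x away from the robot, z up.
- mat_top (a point): The side area: a flat dark rubber mat fixed to the table, 170 mm (its x) by 210 mm (its y), 3 mm thick. The point is the centre of its top face, z up. It lies to the left or to the right of the tray, opposite the holder.
- holder_floor (a point): Round grey plastic holder for the jar, fixed to the table: a shallow dish of 82 mm outer and 70 mm inner diameter, floor 4 mm above the table, rim 9 mm above the table. The point is the centre of the inner floor.
- tipbox_mid (a point): Bystander: little round brass box, 30 mm in diameter and 24 mm tall, loose in a far corner of the tray. The point is its centre.
- spool_mid (a point): Bystander: solder spool lying flat on the table in front of the tray, 54 mm in diameter and 32 mm tall, loose. The point is its centre.
- heatsink_mid (a point): Bystander: finned aluminium heat sink, 40 x 50 mm and 26 mm tall, loose on the table in front of the tray. The point is its centre.
Things that resemble listed ones, but are neither listed nor needed, are in the scene too. Leave any orange or red look-alike of the part that bears bottle_mid alone. Leave any red look-alike of the part that bears tin_mid alone.

How it is judged:
By the outcome, as a careful person would: the job done as asked, in the order asked, and still so for the second after the job is handed in, with the robot touching nothing.
It also fails if it takes over 125 s, if anything falls off the work surface, if the arm or the gripper's body presses on something with over 40 N, if the wrist force passes 120 N, or if a joint passes its speed limit or range.

ROBOT

A 6-joint arm with a two-finger parallel gripper is mounted at the origin on the work surface. World frame = base frame: x ahead of the robot, y to its left, z up, the work surface at z = 0. Lengths are in mm, angles in degrees, forces in N, time in s.
With the tool pointing down it reaches from about 300 to 850 mm from the base axis. Payload 4.2 kg.
Tool frame: the origin (TCP) lies between the finger pads; the fingertips stand 8 mm ahead of it and the grasp point (between the pads) lies 11 mm behind it; x points along the fingers, y is the direction in which the jaws open and shut, and the axes are right-handed (so a half turn about x gives the same grasp; the last joint's range is limited). The gripper opens to 91 mm and grips with 3 to 60 N. Pads are 32 mm wide; open, the fingers measure 118 mm over their backs; the gripper's body (76 mm by 178 mm) begins 60 mm behind the grasp point.
Start: joints at [-77.12, 18.312, 89.639, -0, 72.044, -1.146], TCP at [139.36, -557.872, 221.976] pointing down, gripper open.
Joint ranges: [-177.97, 177.97], [-48.28, 115.42], [12.27, 149.76], [-77.06, 257.06], [2.81, 150.46], [-146.56, 146.56]. Speed limits (degrees/s): [147.25, 147.25, 180, 180, 180, 180].

INTERFACE

Orientations are given as [roll, pitch, yaw] about the fixed x, y, z axes, in that order (R = Rz(yaw) Ry(pitch) Rx(roll)).
In Python, from workcell import env gives the robot as it stands.
- The arm moves only by the tool arm_command, never from a script. Its arguments are lists of equal length, an entry for each row: "slide": the shift along the tool's x, y, z in cm, a list of three; "turn": the turn, a rotation vector about the tool's x, y, z in rad, a list of three; "grip": the closure in counts, from 0 (fully open) to 255 (shut). A call has 1 to 20 rows; each row is the pose to reach, as a shift and turn from the pose commanded when the call began, along the tool's axes at that moment; what a row does not reach only later rows make up. A row lasts 1/12 s, in which the tool goes at most 41.7 mm and 7.16 degrees, less where a joint would pass 70% of its speed; a pose out of reach is approached as far as the arm can. A call with a gripper value outside its range is refused whole. The fingers move at their own pace and stop on an object; "newtons" is the grip in N (left out, the last holds). Time passes only in rows, so rows that repeat a pose let the fingers close. It gives the time, the measured TCP pose, the force and the opening at its end, in the units of the state.
- env.state(): the state, without advancing time (a new reading comes with each control period).
- env.grab_frame(name): name is "scene" or "top" or "wrist"; returns (picture, depth): 384x512x3 uint8, red, green, blue; 384x512 float32, mm along the optical axis (not along the pixel's ray), 0 where there is no reading.
- env.calibration(name): a dict with "K" (3x3 intrinsics, pixels), "camera_from_world" (4x4, takes a point from world to camera coordinates); the wrist camera has in their place "T_tool_cam" (4x4, takes a point from camera to tool coordinates, whose origin is the TCP and whose axes are the tool frame's). Camera axes: x right, y up, looking along -z (the intrinsics and any distortion apply to the point x, -y, -z); pixel columns grow to the right and rows downward; lengths in mm; the calibration is good to about 2 mm. A picture is of the moment at which its call begins: read the wrist's pose just before it. calibration takes no time and is no camera call.
- env.job_done(): hands the job in, once; it reports no verdict.
Trained networks look in the newest picture that a camera, given by its name, has taken for a name from the list of things; names that differ only in an ending like _2 or _b are one class to them, and where a whole thing is asked for, a point or a joint stands for the part that bears it (a point fixed in the world has none). Each returns a list of dicts, best first, with "p" (0 to 1); they miss things now and then, are a little off and sometimes report something else, mostly with a low value. They report only what shows in the picture. A call takes as long as a camera call. They do not tell look-alikes from the thing itself.
- env.search_frame(camera, label): "point" ([x, y, z] in mm, in world coordinates, good to about 4 mm: the middle of the surface that is visible of it).
The state is a dict: "time_s": time; "qpos": joint angles; "qvel": joint speeds; "effort": joint torques, N m; "ee_pos": TCP position; "ee_rot": TCP orientation; "force": force on the tool from outside, world axes, zero at the start; "torque": the same for the moment, N m; "gripper_width": finger opening in mm.
Only numpy, scipy, OpenCV 4.12 (cv2) and the standard library are available. Lean on these libraries where they do the work, as an engineer would, in place of code of your own. Each camera call takes 0.05 s, during which the arm holds its last target.

## Working session

There is one attempt and no reset: what is moved stays moved. The work goes in short steps, Python scripts to look and compute and a tool call to move; the robot and the scene stay as the last step left them, time stands still between calls to the robot, and variables do not carry over. Pictures are saved under pics/ and viewed, and the job is handed in when it is done.

Besides the shell and the picture viewer there is one more tool, called by a JSON object that holds its "method" and its "body", one argument or row to a line. arm_command: Moves the arm, as the interface text tells. Its arguments: {"type":"object","properties":{"slide":{"type":"array","items":{"type":"array","items":{"type":"number"}}},"turn":{"type":"array","items":{"type":"array","items":{"type":"number"}}},"grip":{"type":"array","items":{"type":"number"}},"newtons":{"type":"number"}},"required":["slide","turn","grip"]}

```bash
ls; mkdir -p pics
cat > h.py <<'E'
import numpy as np, cv2
from workcell import env
from scipy.spatial.transform import Rotation as R
def save(name,img): cv2.imwrite('pics/'+name,cv2.cvtColor(img,cv2.COLOR_RGB2BGR))
def cloud(cam,d):
    c=env.calibration(cam);K=c['K'];v,u=np.mgrid[0:d.shape[0],0:d.shape[1]]
    x=(u-K[0,2])/K[0,0]*d;y=(v-K[1,2])/K[1,1]*d
    P=np.stack([x,-y,-d,np.ones_like(d)],-1)
    if cam=='wrist': return P
    return (P@np.linalg.inv(c['camera_from_world']).T)[...,:3]
E
python3 - <<'E'
from h import *
print(env.state())
for n in('scene','top','wrist'):
    c=env.calibration(n); print(n,{k:np.round(v,3).tolist() if not isinstance(v,str) else v for k,v in c.items()})
for n in('scene','top'):
    p,d=env.grab_frame(n); save(n+'0.png',p); np.savez(n+'0',p=p,d=d)
    for l in 'bottle_mid tin_mid jar_mid caddy mat_top holder_floor tipbox_mid spool_mid heatsink_mid'.split():
        print(n,l,[(np.round(r['point']).tolist(),round(r['p'],2)) for r in env.search_frame(n,l)])
E
```

```text
pics
{'time_s': 0.0, 'qpos': array([-7.71200977e+01,  1.83505540e+01,  8.97055283e+01,  1.10472853e-04,
        7.20427192e+01, -1.14511826e+00]), 'qvel': array([-0.06391838, -0.02861011, -0.09821145,  0.06754091,  0.04191024,
       -0.02415923]), 'effort': array([-4.73939019e-05, -4.12464237e+01, -2.31975389e+01,  7.29007297e-02,
        4.58333921e-02, -1.52636926e-04]), 'ee_pos': array([ 139.25080584, -557.38903271,  221.13710418]), 'ee_rot': array([-91.20602743,  89.90119845, 102.81895897]), 'force': array([-1.02954221, -0.02522653, -0.19001291]), 'torque': array([-0.00422174, -0.0082391 , -0.03586001]), 'gripper_width': 91.24058891142285}
scene {'K': [[444.05, 0.0, 255.715], [0.0, 444.05, 186.923], [0.0, 0.0, 1.0]], 'camera_from_world': [[-0.863, 0.505, 0.013, 496.741], [-0.289, -0.516, 0.806, 102.704], [0.414, 0.692, 0.591, -1206.465], [0.0, 0.0, 0.0, 1.0]]}
top {'K': [[446.042, 0.0, 248.696], [0.0, 446.042, 196.585], [0.0, 0.0, 1.0]], 'camera_from_world': [[-0.043, -0.999, -0.0, 6.381], [0.977, -0.043, 0.208, -581.765], [-0.208, 0.009, 0.978, -1074.017], [0.0, 0.0, 0.0, 1.0]]
[... 538 characters left out ...]
 354.0, 2.0], 0.69)]
scene holder_floor [([517.0, -330.0, 9.0], 0.66)]
scene tipbox_mid [([613.0, 103.0, 26.0], 0.79)]
scene spool_mid [([425.0, -56.0, 30.0], 0.97)]
scene heatsink_mid [([423.0, 75.0, 19.0], 0.71)]
top bottle_mid [([718.0, 166.0, 84.0], 0.84), ([724.0, 49.0, 90.0], 0.69), ([543.0, 36.0, 92.0], 0.61), ([488.0, -317.0, 4.0], 0.35), ([418.0, -64.0, 35.0], 0.19)]
top tin_mid [([604.0, 4.0, 53.0], 0.29)]
top jar_mid []
top caddy [([567.0, -8.0, 2.0], 0.55)]
top mat_top [([516.0, 331.0, 8.0], 0.76)]
top holder_floor [([491.0, -319.0, 2.0], 0.59)]
top tipbox_mid [([604.0, 96.0, 29.0], 0.67)]
top spool_mid [([416.0, -65.0, 30.0], 0.82)]
top heatsink_mid [([411.0, 75.0, 12.0], 0.62)]
```

View pics/scene0.png

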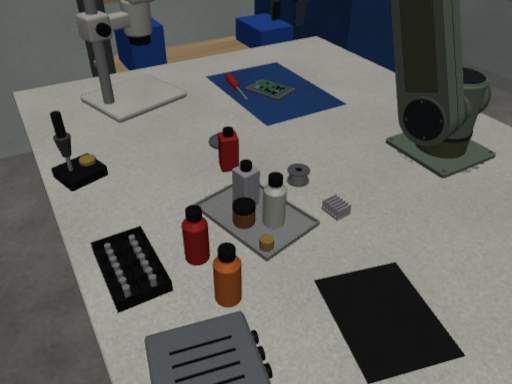

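View pics/top0.png

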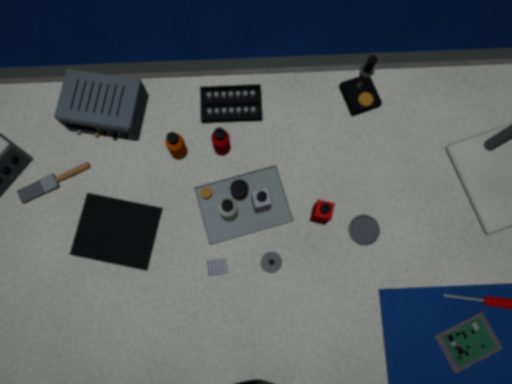

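Run:
```python
from h import *
for n in('scene','top'):
    f=np.load(n+'0.npz');p,d=f['p'],f['d'];W=cloud(n,d);W[d==0]=np.nan
    print(n,env.calibration(n).keys())
    m=(abs(W[...,2])<25)&(W[...,0]>250)&(W[...,0]<650)&(abs(W[...,1])<400)&(p.min(-1)>120)
    X=W[m];A=np.c_[X[:,:2],np.ones(len(X))];print('plane',np.linalg.lstsq(A,X[:,2],rcond=None)[0],len(X))
    g=p.astype(int)
    # mat
    mk=(p.max(-1)<45)&(abs(W[...,2])<20)&(W[...,1]>180)&(W[...,0]>380)&(W[...,0]<650)
    mk=cv2.morphologyEx(mk.astype(np.uint8),cv2.MORPH_OPEN,np.ones((5,5)))
    nn,l,s,c=cv2.connectedComponentsWithStats(mk);i=1+np.argmax(s[1:,4]);Q=W[l==i]
    print('mat',cv2.minAreaRect(Q[:,:2].astype(np.float32)),np.nanmedian(Q,0))
    for nm,c0,z0,z1,r in(('spool',(420,-60),25,45,40),('heat',(418,75),18,40,40),('bottlecap',(565,45),105,140,60),('tin',(590,-35),80,135,60),('jar',(620,10),40,65,40),('tipbox',(610,100),15,40,30)):
        q=W[(np.hypot(W[...,0]-c0[0],W[...,1]-c0[1])<r)&(W[...,2]>z0)&(W[...,2]<z1)]
        if len(q): print(nm,len(q),np.median(q,0).round(1),q.min(0).round(),q.max(0).round())
f=np.load('top0.npz')
p=f['p'];save('top0c.png',cv2.resize(p[150:300,180:400],None,fx=3.5,fy=3.5,interpolation=cv2.INTER_CUBIC))
f=np.load('scene0.npz')
p=f['p'];save('scene0c.png',cv2.resize(p[120:270,170:370],None,fx=4,fy=4,interpolation=cv2.INTER_CUBIC))
```

```text
scene dict_keys(['K', 'camera_from_world'])
plane [-9.46639955e-04 -2.58175781e-04  8.54807181e-01] 27395
mat ((519.0974731445312, 334.51171875), (209.55685424804688, 170.06227111816406), 76.3167724609375) [525.64348473 350.54043818   3.25932127]
spool 250 [420.2 -66.9  32.4] [391. -97.  25.] [446. -41.  36.]
heat 304 [414.6  73.7  24.1] [391.  46.  18.] [435.  98.  30.]
bottlecap 198 [557.7  42.1 121.5] [541.  22. 105.] [569.  52. 125.]
tin 431 [580.3 -39.2  94.9] [549. -68.  80.] [599.  22. 115.]
jar 364 [612.2  11.6  52.6] [585. -19.  40.] [634.  31.  56.]
tipbox 184 [610.   98.5  26.3] [594.  80.  15.] [622. 110.  30.]
top dict_keys(['K', 'camera_from_world'])
plane [ 0.00027156  0.00014462 -0.04527841] 34292
mat ((517.8269653320312, 334.0045471191406), (205.94448852539062, 164.90072631835938), 75.78878784179688) [515.14197567 333.21176511   3.12992897]
spool 359 [416.9 -68.5  32.1] [391. -94.  27.] [444. -43.  38.]
heat 132 [411.9  74.3  26. ] [391.  47.  18.] [432.  97.  33.]
bottlecap 128 [550.5  35.2 122.3] [537.  22. 106.] [565.  49. 127.]
tin 331 [568.2 -48.1  95.8] [547. -73.  80.] [598.  21. 118.]
jar 282 [606.9   5.5  52.7] [584. -18.  41.] [631.  29.  58.]
tipbox 113 [605.   94.7  26.5] [591.  80.  15.] [633. 123.  32.]
```

```bash
sleep 0; ls pics
```

```text
scene0.png
scene0c.png
top0.png
top0c.png
```

View crops.

View pics/top0c.png

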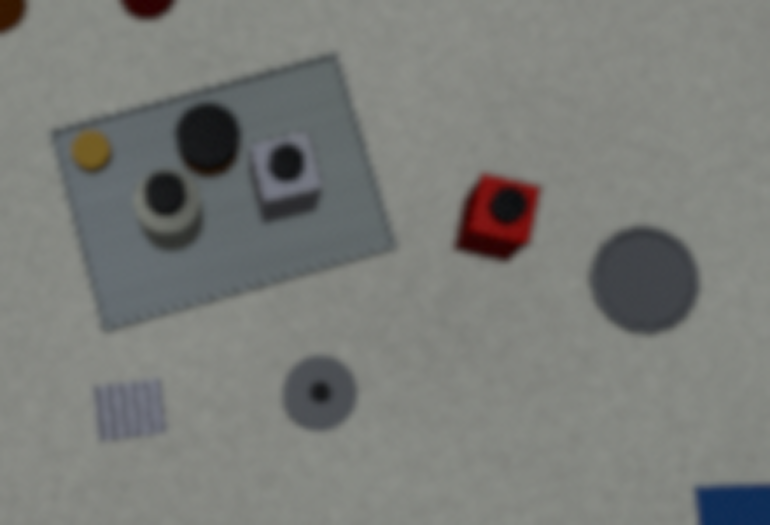

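View pics/scene0c.png

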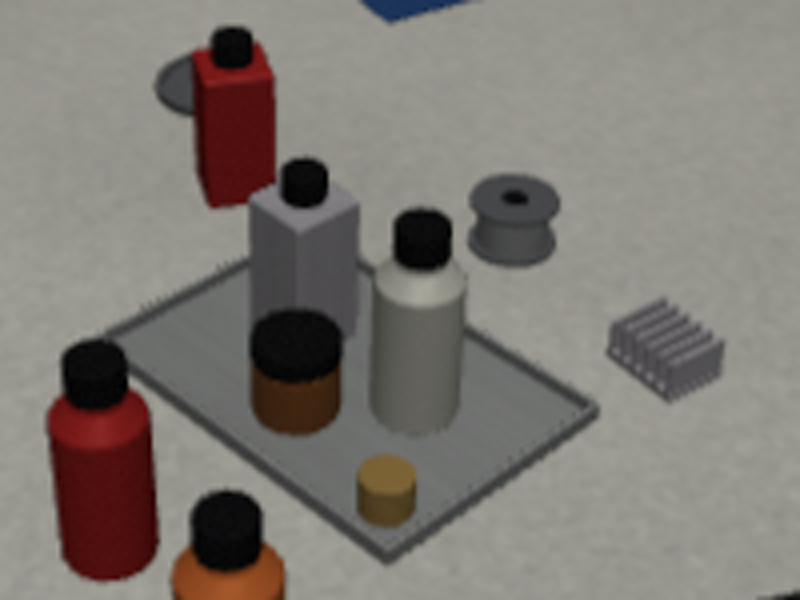

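Run:
```python
from h import *
from scipy.optimize import least_squares
for n in('scene','top'):
    f=np.load(n+'0.npz');p,d=f['p'],f['d'];W=cloud(n,d);W[d==0]=np.nan
    def sel(c,r,z0,z1): return W[(np.hypot(W[...,0]-c[0],W[...,1]-c[1])<r)&(W[...,2]>z0)&(W[...,2]<z1)]
    for nm,c,r,z0,z1 in(('bcap',(552,36),25,117,128),('tcap',(570,-51),20,107,120),('tbody',(570,-51),38,86,99),('jar',(608,6),32,49,60),('tip',(606,96),22,23,31)):
        q=sel(c,r,z0,z1); 
        if len(q)<5: print(nm,len(q));continue
        h=q[:,:2].astype(np.float32)
        print(n,nm,len(q),'mean',q.mean(0).round(1),'mid',((q.max(0)+q.min(0))/2).round(1)[:2],'rect',cv2.minAreaRect(h))
    # side fit
    q=sel((552,36),35,15,80); g=least_squares(lambda c:np.hypot(q[:,0]-c[0],q[:,1]-c[1])-24,(552,36),loss='soft_l1');print('bottle side',len(q),g.x.round(1))
    q=sel((608,6),33,12,48); g=least_squares(lambda c:np.hypot(q[:,0]-c[0],q[:,1]-c[1])-24.5,(608,6),loss='soft_l1');print('jar side',len(q),g.x.round(1))
    # holder: disc colour
    m=(np.hypot(W[...,0]-500,W[...,1]+320)<70)&(p.max(-1)<115)&(W[...,2]<20)
    q=W[m];print('holder',len(q),q.mean(0).round(1),((q.max(0)+q.min(0))/2).round(1),(q.max(0)-q.min(0)).round(),cv2.minEnclosingCircle(q[:,:2].astype(np.float32)))
    # tray: edges via color: bluish gray darker than table
    m=(np.hypot(W[...,0]-575,W[...,1]+8)<160)&(p.max(-1)<125)&(W[...,2]<18)&(W[...,2]>-5)&(W[...,0]>470)
    mk=cv2.morphologyEx(m.astype(np.uint8),cv2.MORPH_OPEN,np.ones((3,3)))
    nn,l,s,c=cv2.connectedComponentsWithStats(mk);i=1+np.argmax(s[1:,4]);print('tray',s[i],cv2.minAreaRect(W[l==i][:,:2].astype(np.float32)))
    for nm,c in(('redbottle',(738,55)),('orange',(730,175)),('redtin',(555,-195))):
        q=sel(c,60,60,140);print(nm,len(q),np.median(q,0).round(), q[q[:,2]>105].mean(0).round() if (q[:,2]>105).any() else '')
```

```text
scene bcap 126 mean [555.5  38.5 122.5] mid [554.5  36.9] rect ((555.1072387695312, 37.55557632446289), (28.256683349609375, 27.90039825439453), 57.80647277832031)
scene tcap 88 mean [575.2 -46.8 112. ] mid [574.2 -48.8] rect ((573.799072265625, -48.49853515625), (25.287206649780273, 23.241657257080078), 61.23411560058594)
scene tbody 231 mean [579.1 -40.6  93.4] mid [573.6 -46. ] rect ((574.2919311523438, -49.015953063964844), (44.98198699951172, 45.67146301269531), 10.91405200958252)
scene jar 291 mean [610.5   7.7  52.9] mid [609.1   5.4] rect ((609.8020629882812, 7.349758148193359), (47.790489196777344, 47.54029846191406), 56.18436813354492)
scene tip 137 mean [608.5  95.8  26.8] mid [608.1  94.6] rect ((608.1023559570312, 95.1548080444336), (28.981077194213867, 27.6466007232666), 59.161041259765625)
bottle side 558 [553.2  34.7]
jar side 299 [608.4   4.2]
holder 114 [ 519.  -324.9    5.7] [ 514.3 -310.6    4.9] [44. 95. 13.] ((514.2979736328125, -310.447509765625), 52.413509368896484)
tray [ 196  185  123   76 3489] ((577.0703125, -2.115447998046875), (161.9585723876953, 232.129
[... 738 characters left out ...]
 4.992265701293945), (46.46023941040039, 46.69062042236328), 87.56578826904297)
top tip 94 mean [605.7  94.6  27. ] mid [606.1  95.2] rect ((606.2212524414062, 95.240966796875), (26.79743766784668, 28.328153610229492), 87.1653060913086)
bottle side 75 [552.8  36. ]
jar side 46 [609.1   5.9]
holder 804 [ 491.7 -317.8    5.1] [ 492.6 -318.8    4.8] [84. 84. 19.] ((492.74542236328125, -318.85809326171875), 42.7623291015625)
tray [ 194  165  100   80 4092] ((575.7586059570312, -3.51708984375), (167.47792053222656, 236.08363342285156), 13.448022842407227)
redbottle 325 [727.  48.  92.] [734.  49. 119.]
orange 330 [721. 163.  93.] [727. 166. 119.]
redtin 368 [ 532. -199.   92.] [ 536. -202.  110.]
```

```bash
cat >> h.py <<'E'
def Rdown(a):
    a=np.deg2rad(a);return np.array([[0,np.cos(a),np.sin(a)],[0,np.sin(a),-np.cos(a)],[-1,0,0]])
def pose():
    s=env.state();return np.array(s['ee_pos']),R.from_euler('xyz',s['ee_rot'],degrees=True).as_matrix(),s
def plan(*goals):
    "each goal (x,y,z TCP mm, jaw deg): slide cm, turn rad in current tool axes"
    p,M,s=pose();print('now',p.round(1),'jaw',round(np.degrees(np.arctan2(M[1,1],M[0,1])),1),'q',s['qpos'].round(),'F',s['force'].round(1),'w',round(s['gripper_width'],1),'t',round(s['time_s'],2))
    for x,y,z,a in goals:
        G=Rdown(a);print((x,y,z,a),'slide',(M.T@(np.array([x,y,z])-p)/10).round(2).tolist(),'turn',R.from_matrix(M.T@G).as_rotvec().round(3).tolist())
E
python3 -c "
from h import *
plan((350,-280,260,-30),(565,0,260,13.5))"
```

```text
now [ 139.4 -557.9  222. ] jaw -76.0 q [-77.  18.  90.   0.  72.  -1.] F [ 0.9 -0.3 -0.3] w 91.0 t 1.0
(350, -280, 260, -30) slide [-3.8, -21.85, -27.17] turn [-0.802, 0.0, -0.0]
(565, 0, 260, 13.5) slide [-3.81, -43.81, -54.82] turn [-1.562, 0.0, -0.0]
```

{"method": "arm_command", "body": {
  "slide": [
    [-0.4, -1, -1.3],
    [-0.8, -3, -4],
    [-1.2, -6, -7.5],
    [-1.6, -9, -11],
    [-2, -11.5, -14.5],
    [-2.4, -14, -17.5],
    [-2.8, -16.5, -20.5],
    [-3.2, -19, -23.5],
    [-3.6, -21.5, -26.5],
    [-3.8, -24, -29.5],
    [-3.8, -26.5, -32.5],
    [-3.8, -29, -35.5],
    [-3.8, -31.5, -38.5],
    [-3.8, -34, -41.5],
    [-3.8, -36.5, -44.5],
    [-3.8, -39, -47.5],
    [-3.8, -41, -50.5],
    [-3.8, -42.5, -53],
    [-3.8, -43.5, -54.5],
    [-3.8, -43.8, -54.8]
  ],
  "turn": [
    [-0.03, 0, 0],
    [-0.1, 0, 0],
    [-0.2, 0, 0],
    [-0.3, 0, 0],
    [-0.4, 0, 0],
    [-0.5, 0, 0],
    [-0.6, 0, 0],
    [-0.7, 0, 0],
    [-0.8, 0, 0],
    [-0.9, 0, 0],
    [-1.0, 0, 0],
    [-1.1, 0, 0],
    [-1.2, 0, 0],
    [-1.3, 0, 0],
    [-1.38, 0, 0],
    [-1.44, 0, 0],
    [-1.5, 0, 0],
    [-1.54, 0, 0],
    [-1.56, 0, 0],
    [-1.562, 0, 0]
  ],
  "grip": [0, 0, 0, 0, 0, 0, 0, 0, 0, 0, 0, 0, 0, 0, 0, 0, 0, 0, 0, 0],
  "newtons": 20
}}

```text
time_s: 2.67
ee_pos: [566.2, 3.0, 259.6]
ee_rot: [144.1, 89.9, 67.8]
force: [-0.8, 0.6, 0.2]
gripper_width: 91.2
```

Run:
```python
from h import *
plan((553,36,150,13.5))
p,M,s=pose();im,d=env.grab_frame('wrist');save('w1.png',im)
W=cloud('wrist',d);T=env.calibration('wrist')['T_tool_cam'];W=(W@T.T)[...,:3]@M.T+p;W[d==0]=np.nan
np.savez('w1',p=im,W=W)
def sel(c,r,z0,z1): return W[(np.hypot(W[...,0]-c[0],W[...,1]-c[1])<r)&(W[...,2]>z0)&(W[...,2]<z1)]
for nm,c,r,z0,z1 in(('bcap',(552,36),25,117,128),('tcap',(570,-51),20,107,120),('tbody',(570,-51),38,86,99),('jar',(608,6),32,49,60),('tip',(606,96),22,23,31)):
        q=sel(c,r,z0,z1); 
        if len(q)<5: print(nm,len(q));continue
        print(nm,len(q),'mean',q.mean(0).round(1),cv2.minAreaRect(q[:,:2].astype(np.float32)), cv2.minEnclosingCircle(q[:,:2].astype(np.float32)))
```

```text
now [566.2   3.  259.6] jaw 13.8 q [ -1.  16.  87.   0.  77. -15.] F [-0.8  0.6  0.2] w 91.2 t 2.67
(553, 36, 150, 13.5) slide [10.97, -0.5, -3.51] turn [0.005, -0.001, -0.001]
bcap 538 mean [553.1  37.8 123.4] ((553.251220703125, 37.238609313964844), (28.424720764160156, 29.206745147705078), 13.28429889678955) ((553.110107421875, 37.138389587402344), 14.910711288452148)
tcap 316 mean [573.1 -46.4 113.1] ((573.7008666992188, -47.55938720703125), (24.002248764038086, 24.887596130371094), 14.095931053161621) ((573.3780517578125, -47.58809280395508), 12.841554641723633)
tbody 695 mean [572.1 -42.1  94.8] ((573.3871459960938, -47.45179748535156), (43.9809455871582, 43.66804885864258), 11.266619682312012) ((573.8072509765625, -47.345359802246094), 29.594940185546875)
jar 875 mean [608.4   8.   53.5] ((608.1921997070312, 7.377300262451172), (47.18224334716797, 47.402679443359375), 13.943248748779297) ((608.7612915039062, 7.299776077270508), 24.311065673828125)
tip 348 mean [606.5  96.1  27.5] ((606.3236083984375, 96.06742858886719), (28.87835693359375, 27.56891441345215), 14.802037239074707) ((606.777587890625, 95.89482879638672), 14.848024368286133)
```

View pics/w1.png

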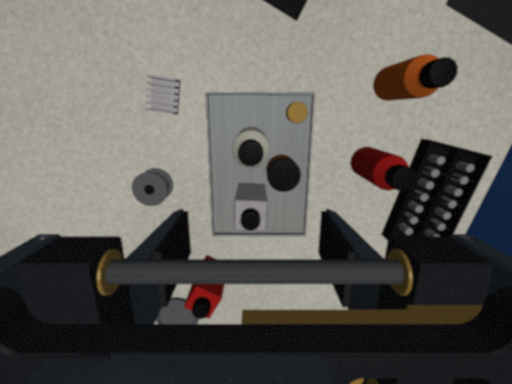

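{"method": "arm_command", "body": {
  "slide": [
    [0, -0.1, -0.5],
    [0, -0.3, -1.6],
    [0.5, -0.45, -2.8],
    [1.5, -0.47, -3.4],
    [3, -0.47, -3.56],
    [5, -0.47, -3.56],
    [7, -0.47, -3.56],
    [9, -0.47, -3.56],
    [11, -0.47, -3.56],
    [13, -0.47, -3.56],
    [15, -0.47, -3.56],
    [17, -0.47, -3.56],
    [18.5, -0.47, -3.56],
    [19.2, -0.47, -3.56],
    [19.5, -0.47, -3.56],
    [19.55, -0.47, -3.56],
    [19.55, -0.47, -3.56],
    [19.55, -0.47, -3.56]
  ],
  "turn": [
    [0, 0, 0],
    [0.005, 0, 0],
    [0.005, 0, 0],
    [0.005, 0, 0],
    [0.005, 0, 0],
    [0.005, 0, 0],
    [0.005, 0, 0],
    [0.005, 0, 0],
    [0.005, 0, 0],
    [0.005, 0, 0],
    [0.005, 0, 0],
    [0.005, 0, 0],
    [0.005, 0, 0],
    [0.005, 0, 0],
    [0.005, 0, 0],
    [0.005, 0, 0],
    [0.005, 0, 0],
    [0.005, 0, 0]
  ],
  "grip": [0, 0, 0, 0, 0, 0, 0, 0, 0, 0, 0, 0, 0, 0, 0, 0, 0, 0]
}}

```text
time_s: 4.22
ee_pos: [552.6, 33.4, 65.4]
ee_rot: [75.8, 89.9, -1.0]
force: [0.3, -0.9, -0.2]
gripper_width: 91.3
```

Run:
```python
from h import *
plan((553.2,36.6,64,13.5))
im,d=env.grab_frame('wrist');im2,_=env.grab_frame('scene')
save('w2.png',np.hstack([cv2.resize(im,(400,300)),cv2.resize(im2[100:310,150:430],(400,300))]))
```

```text
now [552.6  33.4  65.4] jaw 13.2 q [  2.  25. 105.  -0.  50. -11.] F [ 0.3 -0.9 -0.2] w 91.3 t 4.22
(553.2, 36.6, 64, 13.5) slide [0.14, 0.13, -0.3] turn [-0.005, 0.001, -0.002]
```

View pics/w2.png

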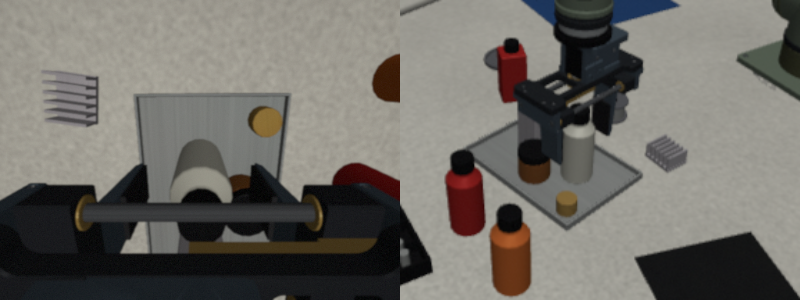

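{"method": "arm_command", "body": {
  "slide": [
    [0.1, 0.1, -0.2],
    [0.14, 0.13, -0.3],
    [0.14, 0.13, -0.3],
    [0.14, 0.13, -0.3],
    [0.14, 0.13, -0.3],
    [0.14, 0.13, -0.3],
    [0.14, 0.13, -0.3],
    [0.14, 0.13, -0.3],
    [0.14, 0.13, -0.3],
    [0.14, 0.13, -0.3],
    [0.14, 0.13, -0.3],
    [0.14, 0.13, -0.3]
  ],
  "turn": [
    [0, 0, 0],
    [0, 0, 0],
    [0, 0, 0],
    [0, 0, 0],
    [0, 0, 0],
    [0, 0, 0],
    [0, 0, 0],
    [0, 0, 0],
    [0, 0, 0],
    [0, 0, 0],
    [0, 0, 0],
    [0, 0, 0]
  ],
  "grip": [0, 0, 0, 255, 255, 255, 255, 255, 255, 255, 255, 255],
  "newtons": 20
}}

```text
time_s: 5.32
ee_pos: [552.7, 36.6, 63.0]
ee_rot: [58.9, 90.0, -17.9]
force: [-0.2, 0.3, -0.5]
gripper_width: 47.6
```

Run:
```python
from h import *
plan((553.2,36.6,64,13.5))
```

```text
now [552.7  36.6  63. ] jaw 13.2 q [  3.  25. 105.  -0.  50. -11.] F [-0.2  0.3 -0.5] w 47.6 t 5.32
(553.2, 36.6, 64, 13.5) slide [-0.1, 0.05, 0.01] turn [-0.005, 0.0, -0.0]
```

Run:
```python
from h import *
plan((552.7,36.6,150,13.2),(530,382,150,45))
```

```text
now [552.7  36.6  63. ] jaw 13.2 q [  3.  25. 105.  -0.  50. -11.] F [-0.2  0.3 -0.5] w 47.6 t 5.32
(552.7, 36.6, 150, 13.2) slide [-8.7, 0.0, 0.0] turn [0.001, 0.0, -0.0]
(530, 382, 150, 45) slide [-8.7, 5.7, -34.14] turn [-0.554, 0.0, -0.0]
```

{"method": "arm_command", "body": {
  "slide": [
    [-0.5, 0, 0],
    [-2, 0, 0],
    [-4, 0, 0],
    [-6, 0, 0],
    [-7.5, 0.2, -1],
    [-8.4, 0.6, -3],
    [-8.7, 1, -6],
    [-8.7, 1.5, -9],
    [-8.7, 2, -12],
    [-8.7, 2.5, -15],
    [-8.7, 3, -18],
    [-8.7, 3.5, -21],
    [-8.7, 4, -24],
    [-8.7, 4.5, -27],
    [-8.7, 5, -29.5],
    [-8.7, 5.3, -31.5],
    [-8.7, 5.5, -33],
    [-8.7, 5.7, -33.8],
    [-8.7, 5.7, -34.1],
    [-8.7, 5.7, -34.1]
  ],
  "turn": [
    [0, 0, 0],
    [0, 0, 0],
    [0, 0, 0],
    [0, 0, 0],
    [-0.01, 0, 0],
    [-0.03, 0, 0],
    [-0.08, 0, 0],
    [-0.13, 0, 0],
    [-0.18, 0, 0],
    [-0.23, 0, 0],
    [-0.28, 0, 0],
    [-0.33, 0, 0],
    [-0.38, 0, 0],
    [-0.43, 0, 0],
    [-0.48, 0, 0],
    [-0.51, 0, 0],
    [-0.535, 0, 0],
    [-0.55, 0, 0],
    [-0.554, 0, 0],
    [-0.554, 0, 0]
  ],
  "grip": [255, 255, 255, 255, 255, 255, 255, 255, 255, 255, 255, 255, 255, 255, 255, 255, 255, 255, 255, 255]
}}

```text
time_s: 6.98
ee_pos: [529.8, 381.4, 149.8]
ee_rot: [-73.8, 89.9, -118.8]
force: [-0.2, -0.4, -1.5]
gripper_width: 47.9
```

Run:
```python
from h import *
im,d=env.grab_frame('wrist');im2,_=env.grab_frame('scene')
plan((530,382,65,45))
save('w3.png',np.hstack([cv2.resize(im,(400,300)),cv2.resize(im2,(400,300))]))
```

```text
now [530.  380.4 150. ] jaw 44.9 q [ 35.  28.  85.  -0.  67. -10.] F [-0.1  0.1 -1.9] w 47.6 t 7.08
(530, 382, 65, 45) slide [8.5, 0.12, -0.12] turn [-0.001, 0.0, 0.001]
```

View pics/w3.png

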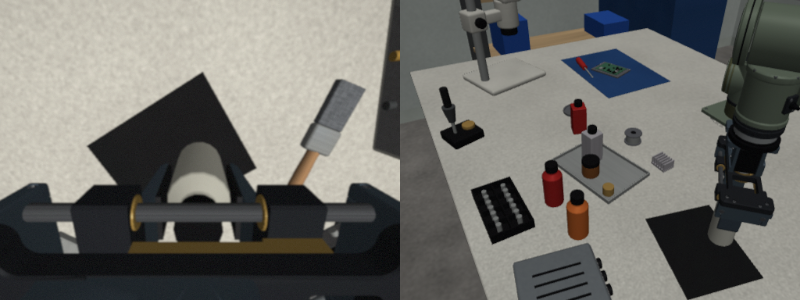

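{"method": "arm_command", "body": {
  "slide": [
    [0.5, 0, 0],
    [2, 0, 0],
    [4, 0, 0],
    [6, 0, 0],
    [7.3, 0, 0],
    [8, 0, 0],
    [8.3, 0, 0],
    [8.5, 0, 0],
    [8.6, 0, 0],
    [8.65, 0, 0],
    [8.65, 0, 0],
    [8.65, 0, 0]
  ],
  "turn": [
    [0, 0, 0],
    [0, 0, 0],
    [0, 0, 0],
    [0, 0, 0],
    [0, 0, 0],
    [0, 0, 0],
    [0, 0, 0],
    [0, 0, 0],
    [0, 0, 0],
    [0, 0, 0],
    [0, 0, 0],
    [0, 0, 0]
  ],
  "grip": [255, 255, 255, 255, 255, 255, 255, 255, 255, 255, 255, 255]
}}

```text
time_s: 8.08
ee_pos: [530.3, 381.8, 64.2]
ee_rot: [75.6, 89.9, 30.6]
force: [-0.6, 0.2, -1.0]
gripper_width: 47.9
```

Run:
```python
from h import *
plan((530,382,65,45))
```

```text
now [530.3 381.8  64.2] jaw 45.0 q [ 35.  32.  91.  -0.  57. -10.] F [-0.6  0.2 -1. ] w 47.9 t 8.08
(530, 382, 65, 45) slide [-0.08, -0.01, -0.03] turn [-0.0, 0.0, -0.001]
```

{"method": "arm_command", "body": {
  "slide": [
    [0.06, 0, 0],
    [0.12, 0, 0],
    [0.12, 0, 0],
    [0.12, 0, 0],
    [0.12, 0, 0],
    [0.12, 0, 0],
    [0.12, 0, 0],
    [0.12, 0, 0],
    [0.12, 0, 0],
    [-0.5, 0, 0],
    [-2, 0, 0],
    [-5, 0, 0],
    [-8, 0, 0],
    [-10, 0, 0],
    [-11, 0, 0],
    [-11, 0, 0]
  ],
  "turn": [
    [0, 0, 0],
    [0, 0, 0],
    [0, 0, 0],
    [0, 0, 0],
    [0, 0, 0],
    [0, 0, 0],
    [0, 0, 0],
    [0, 0, 0],
    [0, 0, 0],
    [0, 0, 0],
    [0, 0, 0],
    [0, 0, 0],
    [0, 0, 0],
    [0, 0, 0],
    [0, 0, 0],
    [0, 0, 0]
  ],
  "grip": [255, 255, 255, 200, 100, 0, 0, 0, 0, 0, 0, 0, 0, 0, 0, 0]
}}

```text
time_s: 9.42
ee_pos: [531.1, 382.4, 176.6]
ee_rot: [78.8, 89.7, 33.8]
force: [0.7, -0.1, 0.0]
gripper_width: 91.1
```

Run:
```python
from h import *
im,d=env.grab_frame('wrist');im2,_=env.grab_frame('top')
plan((573,-48.5,175,11.5),(573,-48.5,64,11.5))
save('w4.png',np.hstack([cv2.resize(im,(400,300)),cv2.resize(im2,(400,300))]))
```

```text
now [529.5 381.3 172.8] jaw 45.0 q [ 35.  27.  83.  -0.  70. -10.] F [-0.1  1.  -0.3] w 91.2 t 9.52
(573, -48.5, 175, 11.5) slide [-0.19, -27.3, 33.47] turn [0.584, 0.0, 0.001]
(573, -48.5, 64, 11.5) slide [10.91, -27.29, 33.48] turn [0.584, 0.0, 0.001]
```

View pics/w4.png

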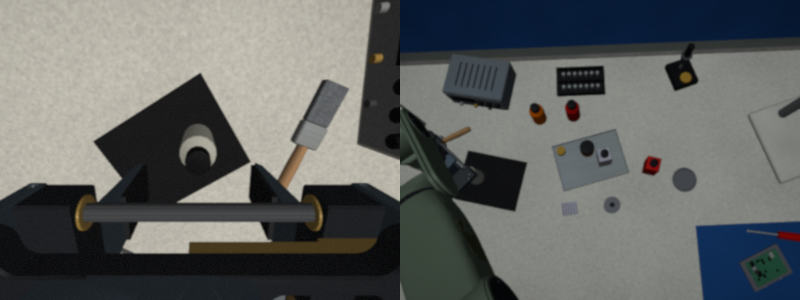

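{"method": "arm_command", "body": {
  "slide": [
    [0, -1, 1.2],
    [-0.1, -3, 3.5],
    [-0.2, -5.2, 6.3],
    [-0.2, -7.4, 9],
    [-0.2, -9.6, 11.7],
    [-0.2, -11.8, 14.4],
    [-0.2, -14, 17.1],
    [-0.2, -16.2, 19.8],
    [-0.2, -18.4, 22.5],
    [-0.2, -20.6, 25.2],
    [-0.2, -22.8, 27.9],
    [-0.2, -24.6, 30.1],
    [-0.2, -26, 31.8],
    [-0.2, -26.9, 33],
    [-0.2, -27.3, 33.4],
    [-0.2, -27.3, 33.5],
    [-0.2, -27.3, 33.5],
    [-0.2, -27.3, 33.5],
    [-0.2, -27.3, 33.5]
  ],
  "turn": [
    [0.02, 0, 0],
    [0.06, 0, 0],
    [0.11, 0, 0],
    [0.16, 0, 0],
    [0.21, 0, 0],
    [0.26, 0, 0],
    [0.31, 0, 0],
    [0.36, 0, 0],
    [0.41, 0, 0],
    [0.46, 0, 0],
    [0.5, 0, 0],
    [0.53, 0, 0],
    [0.56, 0, 0],
    [0.58, 0, 0],
    [0.584, 0, 0],
    [0.584, 0, 0],
    [0.584, 0, 0],
    [0.584, 0, 0],
    [0.584, 0, 0]
  ],
  "grip": [0, 0, 0, 0, 0, 0, 0, 0, 0, 0, 0, 0, 0, 0, 0, 0, 0, 0, 0]
}}

```text
time_s: 11.1
ee_pos: [573.4, -47.3, 175.3]
ee_rot: [-122.5, 90.0, 159.1]
force: [-0.4, -0.3, -0.6]
gripper_width: 91.2
```

Run:
```python
from h import *
env.grab_frame('top')
p,M,s=pose();im,d=env.grab_frame('wrist');save('w5.png',im)
W=cloud('wrist',d);T=env.calibration('wrist')['T_tool_cam'];W=(W@T.T)[...,:3]@M.T+p;W[d==0]=np.nan
def sel(c,r,z0,z1): return W[(np.hypot(W[...,0]-c[0],W[...,1]-c[1])<r)&(W[...,2]>z0)&(W[...,2]<z1)]
for nm,c,r,z0,z1 in(('tcap',(572,-49),20,107,120),('tbody',(572,-49),38,86,99),('jar',(608,6),32,49,60),('tip',(606,96),22,23,31)):
        q=sel(c,r,z0,z1); 
        if len(q)<5: print(nm,len(q));continue
        print(nm,len(q),'mean',q.mean(0).round(1),cv2.minAreaRect(q[:,:2].astype(np.float32)), cv2.minEnclosingCircle(q[:,:2].astype(np.float32)))
plan((572.8,-48.7,64,11.5))
```

```text
tcap 618 mean [573.1 -46.8 113.2] ((573.530517578125, -47.7412109375), (24.50998878479004, 25.293710708618164), 12.331432342529297) ((573.2481689453125, -47.62847137451172), 12.821877479553223)
tbody 1317 mean [572.2 -42.9  94.9] ((573.2535400390625, -47.54831314086914), (43.903568267822266, 43.706642150878906), 10.971874237060547) ((573.4952392578125, -47.30975341796875), 29.478918075561523)
jar 1616 mean [608.3   7.7  53.5] ((608.5341796875, 7.352870941162109), (47.547035217285156, 47.659698486328125), 62.05594253540039) ((608.6530151367188, 6.964786529541016), 24.476863861083984)
tip 658 mean [606.4  95.6  27.5] ((606.5005493164062, 95.59384155273438), (28.894439697265625, 28.69790267944336), 35.41636657714844) ((606.9249877929688, 96.00619506835938), 15.033441543579102)
now [573.5 -47.4 175.5] jaw 11.6 q [ -6.  20.  94.   0.  66. -17.] F [-0.  -0.5 -0. ] w 91.2 t 11.2
(572.8, -48.7, 64, 11.5) slide [11.15, -0.1, 0.11] turn [0.002, -0.0, 0.0]
```

{"method": "arm_command", "body": {
  "slide": [
    [0.5, 0, 0],
    [2, -0.07, 0.07],
    [4, -0.07, 0.07],
    [6, -0.07, 0.07],
    [8, -0.07, 0.07],
    [9.5, -0.07, 0.07],
    [10.5, -0.07, 0.07],
    [11, -0.07, 0.07],
    [11.2, -0.07, 0.07],
    [11.2, -0.07, 0.07],
    [11.2, -0.07, 0.07],
    [11.2, -0.07, 0.07],
    [11.2, -0.07, 0.07],
    [11.2, -0.07, 0.07],
    [11.2, -0.07, 0.07],
    [11.2, -0.07, 0.07],
    [11.2, -0.07, 0.07],
    [11.2, -0.07, 0.07],
    [11.2, -0.07, 0.07],
    [11.2, -0.07, 0.07]
  ],
  "turn": [
    [0, 0, 0],
    [0.005, 0, 0],
    [0.005, 0, 0],
    [0.005, 0, 0],
    [0.005, 0, 0],
    [0.005, 0, 0],
    [0.005, 0, 0],
    [0.005, 0, 0],
    [0.005, 0, 0],
    [0.005, 0, 0],
    [0.005, 0, 0],
    [0.005, 0, 0],
    [0.005, 0, 0],
    [0.005, 0, 0],
    [0.005, 0, 0],
    [0.005, 0, 0],
    [0.005, 0, 0],
    [0.005, 0, 0],
    [0.005, 0, 0],
    [0.005, 0, 0]
  ],
  "grip": [0, 0, 0, 0, 0, 0, 0, 0, 0, 0, 0, 255, 255, 255, 255, 255, 255, 255, 255, 255],
  "newtons": 20
}}

```text
time_s: 12.87
ee_pos: [573.2, -49.2, 63.5]
ee_rot: [56.6, 90.0, -22.2]
force: [-0.3, -0.2, -0.6]
gripper_width: 44.2
```

Run:
```python
from h import *
plan((506,285.5,150,43),(506,285.5,64,43))
```

```text
now [573.2 -49.2  63.5] jaw 11.2 q [ -6.  26. 102.  -0.  52. -17.] F [-0.3 -0.2 -0.6] w 44.2 t 12.87
(506, 285.5, 150, 43) slide [-8.65, -0.07, -34.13] turn [-0.555, 0.0, -0.0]
(506, 285.5, 64, 43) slide [-0.05, -0.07, -34.13] turn [-0.555, 0.0, -0.0]
```

{"method": "arm_command", "body": {
  "slide": [
    [-0.5, 0, 0],
    [-2, 0, 0],
    [-4, 0, 0],
    [-6, 0, 0],
    [-7.5, 0, -1],
    [-8.4, 0, -3],
    [-8.65, 0, -6],
    [-8.65, 0, -9],
    [-8.65, 0, -12],
    [-8.65, 0, -15],
    [-8.65, 0, -18],
    [-8.65, 0, -21],
    [-8.65, 0, -24],
    [-8.65, 0, -27],
    [-8.65, 0, -29.5],
    [-8.65, 0, -31.5],
    [-8.65, 0, -33],
    [-8.65, 0, -33.8],
    [-8.65, 0, -34.1],
    [-8.65, 0, -34.1]
  ],
  "turn": [
    [0, 0, 0],
    [0, 0, 0],
    [0, 0, 0],
    [0, 0, 0],
    [-0.01, 0, 0],
    [-0.03, 0, 0],
    [-0.08, 0, 0],
    [-0.13, 0, 0],
    [-0.18, 0, 0],
    [-0.23, 0, 0],
    [-0.28, 0, 0],
    [-0.33, 0, 0],
    [-0.38, 0, 0],
    [-0.43, 0, 0],
    [-0.48, 0, 0],
    [-0.51, 0, 0],
    [-0.535, 0, 0],
    [-0.55, 0, 0],
    [-0.555, 0, 0],
    [-0.555, 0, 0]
  ],
  "grip": [255, 255, 255, 255, 255, 255, 255, 255, 255, 255, 255, 255, 255, 255, 255, 255, 255, 255, 255, 255]
}}

```text
time_s: 14.53
ee_pos: [506.5, 285.4, 149.9]
ee_rot: [-68.0, 90.0, -114.9]
force: [0.3, -0.8, -1.7]
gripper_width: 43.8
```

Run:
```python
from h import *
im,d=env.grab_frame('wrist');im2,_=env.grab_frame('scene')
plan((506,285.5,63.5,43))
save('w6.png',np.hstack([cv2.resize(im,(400,300)),cv2.resize(im2,(400,300))]))
```

```text
now [506.8 284.5 150. ] jaw 43.0 q [ 28.  22.  95.  -0.  63. -15.] F [-0.7  0.  -1.2] w 44.2 t 14.63
(506, 285.5, 63.5, 43) slide [8.65, 0.02, -0.13] turn [-0.0, 0.0, 0.001]
```

View pics/w6.png

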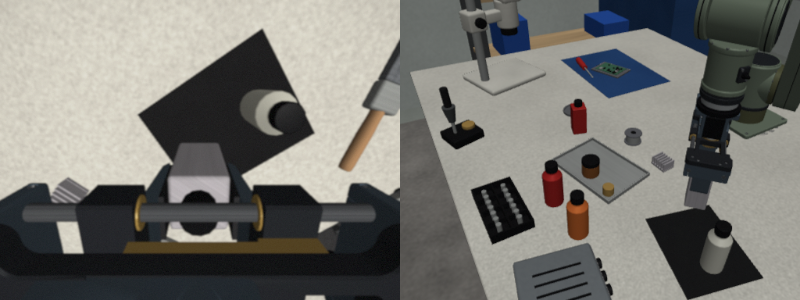

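{"method": "arm_command", "body": {
  "slide": [
    [0.5, 0, -0.1],
    [2, 0, -0.1],
    [4, 0, -0.1],
    [6, 0, -0.1],
    [7.3, 0, -0.1],
    [8, 0, -0.1],
    [8.3, 0, -0.1],
    [8.5, 0, -0.1],
    [8.65, 0, -0.1],
    [8.7, 0, -0.1],
    [8.7, 0, -0.1],
    [8.7, 0, -0.1],
    [8.7, 0, -0.1]
  ],
  "turn": [
    [0, 0, 0],
    [0, 0, 0],
    [0, 0, 0],
    [0, 0, 0],
    [0, 0, 0],
    [0, 0, 0],
    [0, 0, 0],
    [0, 0, 0],
    [0, 0, 0],
    [0, 0, 0],
    [0, 0, 0],
    [0, 0, 0],
    [0, 0, 0]
  ],
  "grip": [255, 255, 255, 255, 255, 255, 255, 255, 255, 255, 255, 255, 255]
}}

```text
time_s: 15.72
ee_pos: [506.3, 286.2, 63.6]
ee_rot: [70.8, 89.9, 23.9]
force: [0.0, -0.3, -0.7]
gripper_width: 43.9
```

Run:
```python
from h import *
plan((506,285.5,63.5,43))
```

```text
now [506.3 286.2  63.6] jaw 43.0 q [ 28.  27. 101.  -0.  52. -15.] F [ 0.  -0.3 -0.7] w 43.9 t 15.72
(506, 285.5, 63.5, 43) slide [0.01, -0.07, 0.03] turn [0.001, 0.0, -0.001]
```

{"method": "arm_command", "body": {
  "slide": [
    [0.05, 0, 0],
    [0.05, 0, 0],
    [0.05, 0, 0],
    [0.05, 0, 0],
    [0.05, 0, 0],
    [0.05, 0, 0],
    [0.05, 0, 0],
    [-0.5, 0, 0],
    [-2, 0, 0],
    [-5, 0, 0],
    [-8, 0, 0],
    [-10, 0, 0],
    [-11, 0, 0],
    [-11, 0, 0],
    [-11, 0, 0]
  ],
  "turn": [
    [0, 0, 0],
    [0, 0, 0],
    [0, 0, 0],
    [0, 0, 0],
    [0, 0, 0],
    [0, 0, 0],
    [0, 0, 0],
    [0, 0, 0],
    [0, 0, 0],
    [0, 0, 0],
    [0, 0, 0],
    [0, 0, 0],
    [0, 0, 0],
    [0, 0, 0],
    [0, 0, 0]
  ],
  "grip": [255, 200, 100, 0, 0, 0, 0, 0, 0, 0, 0, 0, 0, 0, 0]
}}

```text
time_s: 16.97
ee_pos: [505.7, 285.9, 172.7]
ee_rot: [-90.3, 90.0, -137.3]
force: [-0.2, 0.5, -0.4]
gripper_width: 91.2
```

Run:
```python
from h import *
im,d=env.grab_frame('wrist');im2,_=env.grab_frame('scene')
plan((608.5,6,150,13.5),(608.5,6,26,13.5))
save('w7.png',np.hstack([cv2.resize(im,(400,300)),cv2.resize(im2,(400,300))]))
```

```text
now [505.  285.5 171.3] jaw 43.0 q [ 28.  21.  93.  -0.  66. -15.] F [-0.6  0.7 -0.9] w 90.9 t 17.07
(608.5, 6, 150, 13.5) slide [2.15, -11.5, 27.49] turn [0.515, 0.0, 0.003]
(608.5, 6, 26, 13.5) slide [14.55, -11.46, 27.5] turn [0.515, 0.0, 0.003]
```

View pics/w7.png

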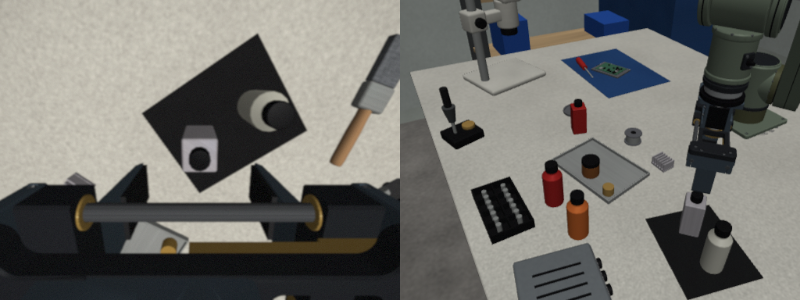

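{"method": "arm_command", "body": {
  "slide": [
    [0, -0.5, 1],
    [0, -1.5, 3.5],
    [0, -2.7, 6.3],
    [0, -3.9, 9.2],
    [0.3, -5.1, 12],
    [0.6, -6.3, 15],
    [0.9, -7.5, 18],
    [1.2, -8.7, 20.8],
    [1.6, -9.8, 23.5],
    [2, -10.7, 25.5],
    [2.1, -11.2, 26.8],
    [2.15, -11.5, 27.4],
    [2.15, -11.5, 27.5],
    [2.15, -11.5, 27.5],
    [2.15, -11.5, 27.5],
    [2.15, -11.5, 27.5]
  ],
  "turn": [
    [0.02, 0, 0],
    [0.06, 0, 0],
    [0.11, 0, 0],
    [0.16, 0, 0],
    [0.21, 0, 0],
    [0.26, 0, 0],
    [0.31, 0, 0],
    [0.36, 0, 0],
    [0.41, 0, 0],
    [0.46, 0, 0],
    [0.49, 0, 0],
    [0.51, 0, 0],
    [0.515, 0, 0.003],
    [0.515, 0, 0.003],
    [0.515, 0, 0.003],
    [0.515, 0, 0.003]
  ],
  "grip": [0, 0, 0, 0, 0, 0, 0, 0, 0, 0, 0, 0, 0, 0, 0, 0]
}}

```text
time_s: 18.4
ee_pos: [609.3, 7.7, 151.8]
ee_rot: [106.3, 89.8, 29.9]
force: [0.2, -0.5, -0.4]
gripper_width: 91.3
```

Run:
```python
from h import *
env.grab_frame('top')
p,M,s=pose();im,d=env.grab_frame('wrist');save('w8.png',im)
W=cloud('wrist',d);T=env.calibration('wrist')['T_tool_cam'];W=(W@T.T)[...,:3]@M.T+p;W[d==0]=np.nan
def sel(c,r,z0,z1): return W[(np.hypot(W[...,0]-c[0],W[...,1]-c[1])<r)&(W[...,2]>z0)&(W[...,2]<z1)]
for nm,c,r,z0,z1 in(('jar',(608,6),32,49,60),('tip',(606,96),22,23,31)):
        q=sel(c,r,z0,z1); 
        if len(q)<5: print(nm,len(q));continue
        print(nm,len(q),'mean',q.mean(0).round(1),cv2.minAreaRect(q[:,:2].astype(np.float32)), cv2.minEnclosingCircle(q[:,:2].astype(np.float32)))
plan((608.5,6.2,26,13.5))
```

```text
jar 1643 mean [608.6   8.3  53.5] ((609.1005249023438, 7.90925407409668), (47.753684997558594, 47.46882629394531), 14.0630464553833) ((608.9024047851562, 7.461310863494873), 24.354333877563477)
tip 664 mean [606.7  96.   27.6] ((606.9616088867188, 95.97404479980469), (29.130184173583984, 28.25026512145996), 57.13294219970703) ((606.873779296875, 95.93373107910156), 14.785792350769043)
now [609.4   7.6 151.8] jaw 13.6 q [ -0.  24.  91.   0.  65. -14.] F [0.4 0.  0.6] w 91.2 t 18.5
(608.5, 6.2, 26, 13.5) slide [12.58, -0.16, 0.12] turn [0.002, -0.001, -0.003]
```

{"method": "arm_command", "body": {
  "slide": [
    [0.5, 0, 0],
    [2, -0.1, 0.07],
    [4, -0.1, 0.07],
    [6, -0.1, 0.07],
    [8, -0.1, 0.07],
    [10, -0.1, 0.07],
    [11.3, -0.1, 0.07],
    [12.1, -0.1, 0.07],
    [12.4, -0.1, 0.07],
    [12.55, -0.1, 0.07],
    [12.55, -0.1, 0.07],
    [12.55, -0.1, 0.07],
    [12.55, -0.1, 0.07],
    [12.55, -0.1, 0.07],
    [12.55, -0.1, 0.07],
    [12.55, -0.1, 0.07],
    [12.55, -0.1, 0.07],
    [12.55, -0.1, 0.07],
    [12.55, -0.1, 0.07],
    [12.55, -0.1, 0.07]
  ],
  "turn": [
    [0, 0, 0],
    [0, 0, 0],
    [0, 0, 0],
    [0, 0, 0],
    [0, 0, 0],
    [0, 0, 0],
    [0, 0, 0],
    [0, 0, 0],
    [0, 0, 0],
    [0, 0, 0],
    [0, 0, 0],
    [0, 0, 0],
    [0, 0, 0],
    [0, 0, 0],
    [0, 0, 0],
    [0, 0, 0],
    [0, 0, 0],
    [0, 0, 0],
    [0, 0, 0],
    [0, 0, 0]
  ],
  "grip": [0, 0, 0, 0, 0, 0, 0, 0, 0, 0, 0, 0, 255, 255, 255, 255, 255, 255, 255, 255],
  "newtons": 20
}}

```text
time_s: 20.17
ee_pos: [609.2, 5.8, 26.1]
ee_rot: [102.7, 89.8, 26.2]
force: [0.0, -0.7, -0.6]
gripper_width: 48.5
```

Run:
```python
from h import *
p,M,s=pose();x,y,z=p
plan((x,y,190,13.5),(492.5,-318.6,190,-21.5))
```

```text
now [609.2   5.8  26.1] jaw 13.5 q [ -1.  31.  99.   0.  49. -14.] F [ 0.  -0.7 -0.6] w 48.5 t 20.17
(np.float64(609.1533512058832), np.float64(5.812553184980921), 190, 13.5) slide [-16.39, 0.05, -0.01] turn [0.0, -0.001, -0.003]
(492.5, -318.6, 190, -21.5) slide [-16.47, -18.88, 28.8] turn [0.611, -0.002, -0.003]
```

{"method": "arm_command", "body": {
  "slide": [
    [-0.5, 0, 0],
    [-2, 0, 0],
    [-5, 0, 0],
    [-8, 0, 0],
    [-11, 0, 0],
    [-13.5, -0.5, 0.8],
    [-15.4, -1.5, 2.3],
    [-16.4, -3, 4.6],
    [-16.4, -4.8, 7.3],
    [-16.4, -6.6, 10],
    [-16.4, -8.4, 12.8],
    [-16.4, -10.2, 15.6],
    [-16.4, -12, 18.3],
    [-16.4, -13.8, 21],
    [-16.4, -15.5, 23.7],
    [-16.4, -17, 26],
    [-16.4, -18, 27.5],
    [-16.4, -18.6, 28.4],
    [-16.4, -18.9, 28.8],
    [-16.4, -18.9, 28.8]
  ],
  "turn": [
    [0, 0, 0],
    [0, 0, 0],
    [0, 0, 0],
    [0, 0, 0],
    [0, 0, 0],
    [0.01, 0, 0],
    [0.04, 0, 0],
    [0.09, 0, 0],
    [0.14, 0, 0],
    [0.2, 0, 0],
    [0.26, 0, 0],
    [0.32, 0, 0],
    [0.38, 0, 0],
    [0.44, 0, 0],
    [0.5, 0, 0],
    [0.55, 0, 0],
    [0.58, 0, 0],
    [0.6, 0, 0],
    [0.61, 0, 0],
    [0.611, 0, 0]
  ],
  "grip": [255, 255, 255, 255, 255, 255, 255, 255, 255, 255, 255, 255, 255, 255, 255, 255, 255, 255, 255, 255]
}}

```text
time_s: 21.83
ee_pos: [491.9, -318.9, 189.2]
ee_rot: [149.3, 89.8, 37.7]
force: [-0.7, -1.1, -1.2]
gripper_width: 48.2
```

Run:
```python
from h import *
env.grab_frame('scene')
p,M,s=pose();im,d=env.grab_frame('wrist');im2,_=env.grab_frame('top')
W=cloud('wrist',d);T=env.calibration('wrist')['T_tool_cam'];W=(W@T.T)[...,:3]@M.T+p;W[d==0]=np.nan
np.savez('w9',p=im,W=W)
m=(np.hypot(W[...,0]-492,W[...,1]+318)<60)&(im.max(-1)<110)&(W[...,2]<20)
q=W[m];print(len(q),q.mean(0),cv2.minEnclosingCircle(q[:,:2].astype(np.float32)),(q.max(0)-q.min(0)))
plan((492.5,-318.6,28,-21.5))
save('w9.png',np.hstack([cv2.resize(im,(400,300)),cv2.resize(im2,(400,300))]))
```

```text
2614 [ 494.04671157 -313.33879926    5.79914668] ((491.17852783203125, -316.5037841796875), 41.72556686401367) [79.49002298 79.09649173 12.64231076]
now [ 492.6 -317.5  189.3] jaw -21.4 q [-34.  21.  91.   0.  68. -13.] F [-0.1 -0.  -1.3] w 48.5 t 21.98
(492.5, -318.6, 28, -21.5) slide [16.13, 0.0, 0.15] turn [0.002, -0.003, -0.002]
```

View pics/w9.png

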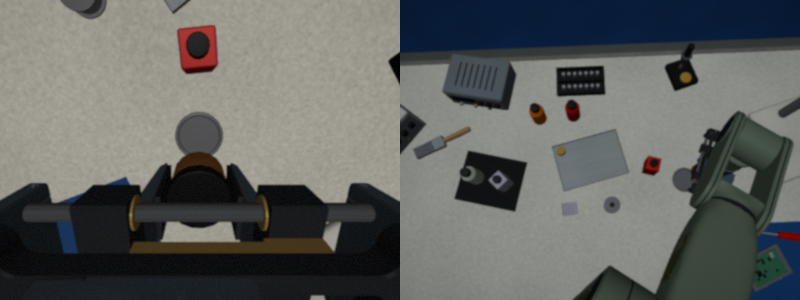

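{"method": "arm_command", "body": {
  "slide": [
    [0.5, 0, 0],
    [2, -0.05, 0.04],
    [5, -0.05, 0.04],
    [8, -0.05, 0.04],
    [11, -0.05, 0.04],
    [13, -0.05, 0.04],
    [14.5, -0.05, 0.04],
    [15.4, -0.05, 0.04],
    [15.8, -0.05, 0.04],
    [16, -0.05, 0.04],
    [16.1, -0.05, 0.04],
    [16.1, -0.05, 0.04],
    [16.1, -0.05, 0.04],
    [16.1, -0.05, 0.04]
  ],
  "turn": [
    [0, 0, 0],
    [0, 0, 0],
    [0, 0, 0],
    [0, 0, 0],
    [0, 0, 0],
    [0, 0, 0],
    [0, 0, 0],
    [0, 0, 0],
    [0, 0, 0],
    [0, 0, 0],
    [0, 0, 0],
    [0, 0, 0],
    [0, 0, 0],
    [0, 0, 0]
  ],
  "grip": [255, 255, 255, 255, 255, 255, 255, 255, 255, 255, 255, 255, 255, 255]
}}

```text
time_s: 23.15
ee_pos: [492.5, -318.9, 29.2]
ee_rot: [116.4, 89.8, 5.0]
force: [0.5, -0.1, -0.7]
gripper_width: 48.7
```

Run:
```python
from h import *
im,d=env.grab_frame('scene');im2,_=env.grab_frame('top')
plan((492,-317.7,27.1,-21.5))
save('w10.png',np.hstack([cv2.resize(im[80:230,150:350],(400,300)),cv2.resize(im2[170:290,290:450],(400,300))]))
```

```text
now [ 492.3 -318.8   28.9] jaw -21.5 q [-34.  30. 102.   0.  48. -13.] F [-0.7  1.  -0.8] w 48.5 t 23.25
(492, -317.7, 27.1, -21.5) slide [0.18, -0.07, -0.09] turn [0.0, -0.002, -0.003]
```

View pics/w10.png

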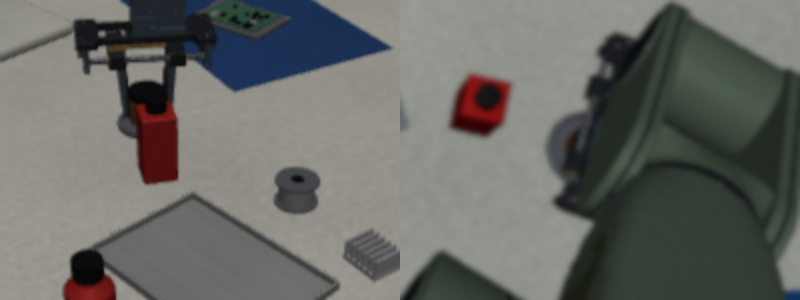

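Lower the last 1.8 mm with a small correction, then release and rise.

{"method": "arm_command", "body": {
  "slide": [
    [0.05, -0.05, -0.05],
    [0.1, -0.07, -0.09],
    [0.15, -0.07, -0.09],
    [0.2, -0.07, -0.09],
    [0.2, -0.07, -0.09],
    [0.2, -0.07, -0.09],
    [0.2, -0.07, -0.09],
    [0.2, -0.07, -0.09],
    [0.2, -0.07, -0.09],
    [0.2, -0.07, -0.09],
    [0.2, -0.07, -0.09],
    [-0.5, -0.07, -0.09],
    [-2, -0.07, -0.09],
    [-5, -0.07, -0.09],
    [-9, -0.07, -0.09],
    [-12, -0.07, -0.09],
    [-14, -0.07, -0.09],
    [-15, -0.07, -0.09],
    [-15, -0.07, -0.09],
    [-15, -0.07, -0.09]
  ],
  "turn": [
    [0, 0, 0],
    [0, 0, 0],
    [0, 0, 0],
    [0, 0, 0],
    [0, 0, 0],
    [0, 0, 0],
    [0, 0, 0],
    [0, 0, 0],
    [0, 0, 0],
    [0, 0, 0],
    [0, 0, 0],
    [0, 0, 0],
    [0, 0, 0],
    [0, 0, 0],
    [0, 0, 0],
    [0, 0, 0],
    [0, 0, 0],
    [0, 0, 0],
    [0, 0, 0],
    [0, 0, 0]
  ],
  "grip": [255, 255, 255, 255, 255, 200, 100, 0, 0, 0, 0, 0, 0, 0, 0, 0, 0, 0, 0, 0]
}}

```text
time_s: 24.92
ee_pos: [491.0, -317.5, 177.9]
ee_rot: [148.7, 89.8, 37.2]
force: [-0.3, -0.1, -0.6]
gripper_width: 91.0
```

Run:
```python
from h import *
env.grab_frame('scene')
p,M,s=pose();im,d=env.grab_frame('wrist');
W=cloud('wrist',d);T=env.calibration('wrist')['T_tool_cam'];W=(W@T.T)[...,:3]@M.T+p;W[d==0]=np.nan
m=(np.hypot(W[...,0]-492,W[...,1]+318)<60)&(W[...,2]<65)&(W[...,2]>48)
q=W[m];print(len(q),q.mean(0),cv2.minEnclosingCircle(q[:,:2].astype(np.float32)))
m=(np.hypot(W[...,0]-492,W[...,1]+318)<60)&(im.max(-1)<110)&(W[...,2]<15)
q=W[m];print('holder',len(q),cv2.minEnclosingCircle(q[:,:2].astype(np.float32)))
np.savez('w11',p=im,W=W);save('w11.png',im)
plan((530.3,381.8,175,45))
```

```text
1435 [ 492.07489794 -315.21971858   54.48719497] ((491.7031555175781, -316.28961181640625), 24.39403533935547)
holder 1508 ((492.4282531738281, -317.9949035644531), 42.15983581542969)
now [ 490.4 -317.1  176.4] jaw -21.5 q [-34.  21.  92.   0.  67. -13.] F [ 0.3 -0.6  0.4] w 91.3 t 25.02
(530.3, 381.8, 175, 45) slide [0.37, -21.88, -66.49] turn [-1.16, -0.004, -0.0]
```

View pics/w11.png

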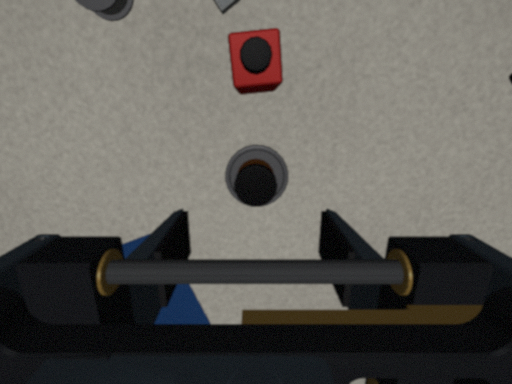

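Run:
```python
from h import *
plan((506.3,286.2,175,43))
```

```text
now [ 490.4 -317.1  176.4] jaw -21.5 q [-34.  21.  92.   0.  67. -13.] F [ 0.3 -0.6  0.4] w 91.3 t 25.02
(506.3, 286.2, 175, 43) slide [0.34, -20.62, -56.72] turn [-1.125, -0.004, -0.0]
```

{"method": "arm_command", "body": {
  "slide": [
    [0, -0.3, -0.8],
    [0, -1.1, -3],
    [0, -2.3, -6.3],
    [0, -3.5, -9.7],
    [0, -4.8, -13.1],
    [0, -6, -16.5],
    [0, -7.2, -19.9],
    [0, -8.5, -23.3],
    [0, -9.7, -26.7],
    [0, -10.9, -30.1],
    [0, -12.2, -33.5],
    [0, -13.4, -36.9],
    [0, -14.6, -40.3],
    [0, -15.9, -43.7],
    [0, -17.1, -47.1],
    [0, -18.4, -50.5],
    [0, -19.5, -53.5],
    [0, -20.2, -55.6],
    [0, -20.6, -56.7],
    [0, -20.6, -56.7]
  ],
  "turn": [
    [-0.01, 0, 0],
    [-0.05, 0, 0],
    [-0.11, 0, 0],
    [-0.18, 0, 0],
    [-0.25, 0, 0],
    [-0.32, 0, 0],
    [-0.39, 0, 0],
    [-0.46, 0, 0],
    [-0.53, 0, 0],
    [-0.6, 0, 0],
    [-0.67, 0, 0],
    [-0.74, 0, 0],
    [-0.81, 0, 0],
    [-0.88, 0, 0],
    [-0.95, 0, 0],
    [-1.02, 0, 0],
    [-1.07, 0, 0],
    [-1.11, 0, 0],
    [-1.125, -0.004, 0],
    [-1.125, -0.004, 0]
  ],
  "grip": [0, 0, 0, 0, 0, 0, 0, 0, 0, 0, 0, 0, 0, 0, 0, 0, 0, 0, 0, 0]
}}

```text
time_s: 26.68
ee_pos: [506.5, 287.4, 177.8]
ee_rot: [-16.6, 89.8, -63.4]
force: [0.2, -0.6, -0.7]
gripper_width: 90.7
```

{"method": "arm_command", "body": {
  "slide": [
    [0, 0, 0],
    [0, 0, 0]
  ],
  "turn": [
    [0, 0, 0],
    [0, 0, 0]
  ],
  "grip": [0, 0]
}}

```text
time_s: 26.85
ee_pos: [506.9, 284.0, 178.6]
ee_rot: [-13.7, 89.8, -60.7]
force: [-0.4, -0.6, 0.1]
gripper_width: 91.2
```

Run:
```python
from h import *
im,d=env.grab_frame('wrist');save('w12.png',im)
p,M,s=pose();im,d=env.grab_frame('wrist')
W=cloud('wrist',d);T=env.calibration('wrist')['T_tool_cam'];W=(W@T.T)[...,:3]@M.T+p;W[d==0]=np.nan
def sel(c,r,z0,z1): return W[(np.hypot(W[...,0]-c[0],W[...,1]-c[1])<r)&(W[...,2]>z0)&(W[...,2]<z1)]
for nm,c,r,z0,z1 in(('bcap',(530,382),25,117,128),('tcap',(506,286),20,107,120),('tbody',(506,286),38,86,99)):
        q=sel(c,r,z0,z1); 
        if len(q)<5: print(nm,len(q));continue
        print(nm,len(q),'mean',q.mean(0).round(1),cv2.minAreaRect(q[:,:2].astype(np.float32)), cv2.minEnclosingCircle(q[:,:2].astype(np.float32)))
plan((506.3,286.2,63.6,43))
```

```text
bcap 1089 mean [529.1 382.4 123.3] ((529.7803344726562, 382.5407409667969), (29.160629272460938, 29.000469207763672), 60.26835250854492) ((529.8076782226562, 382.7281799316406), 14.985638618469238)
tcap 609 mean [505.1 288.5 113.2] ((505.8836975097656, 287.9602355957031), (24.96877670288086, 24.85222816467285), 77.72602081298828) ((506.10162353515625, 288.0577697753906), 12.984964370727539)
tbody 1285 mean [502.4 291.4  95. ] ((505.49951171875, 288.14776611328125), (44.05912780761719, 42.97172164916992), 43.26261520385742) ((505.673095703125, 287.69677734375), 29.56993865966797)
now [507.3 283.8 179.1] jaw 42.9 q [ 28.  21.  93.  -0.  67. -15.] F [ 0.5  0.  -0.4] w 91.1 t 26.95
(506.3, 286.2, 63.6, 43) slide [11.55, 0.09, -0.29] turn [-0.002, 0.004, -0.0]
```

View pics/w12.png

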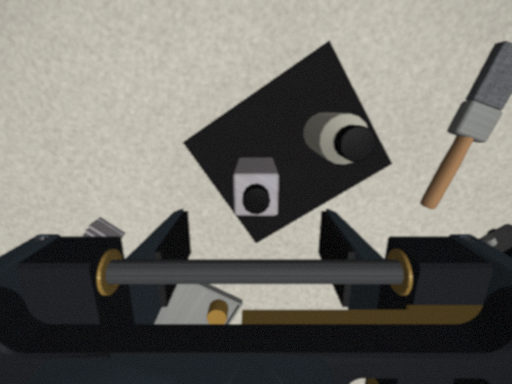

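{"method": "arm_command", "body": {
  "slide": [
    [0.5, 0.09, -0.2],
    [2, 0.09, -0.29],
    [4, 0.09, -0.29],
    [6, 0.09, -0.29],
    [8, 0.09, -0.29],
    [9.8, 0.09, -0.29],
    [10.8, 0.09, -0.29],
    [11.3, 0.09, -0.29],
    [11.5, 0.09, -0.29],
    [11.5, 0.09, -0.29],
    [11.5, 0.09, -0.29],
    [11.5, 0.09, -0.29]
  ],
  "turn": [
    [0, 0, 0],
    [-0.002, 0.004, 0],
    [-0.002, 0.004, 0],
    [-0.002, 0.004, 0],
    [-0.002, 0.004, 0],
    [-0.002, 0.004, 0],
    [-0.002, 0.004, 0],
    [-0.002, 0.004, 0],
    [-0.002, 0.004, 0],
    [-0.002, 0.004, 0],
    [-0.002, 0.004, 0],
    [-0.002, 0.004, 0]
  ],
  "grip": [0, 0, 0, 0, 0, 0, 0, 0, 0, 0, 0, 0]
}}

```text
time_s: 27.95
ee_pos: [507.1, 288.1, 65.2]
ee_rot: [78.4, 89.8, 31.5]
force: [-0.7, 0.9, 0.2]
gripper_width: 91.3
```

Run:
```python
from h import *
env.grab_frame('scene');plan((506.3,286.2,63.6,43))
```

```text
now [507.  288.1  65.1] jaw 43.1 q [ 28.  27. 101.   0.  52. -15.] F [ 0.4 -0.3  0.4] w 91.2 t 28.0
(506.3, 286.2, 63.6, 43) slide [0.15, -0.18, 0.09] turn [0.001, 0.001, -0.003]
```

{"method": "arm_command", "body": {
  "slide": [
    [0.1, -0.1, 0.05],
    [0.15, -0.18, 0.09],
    [0.15, -0.18, 0.09],
    [0.15, -0.18, 0.09],
    [0.15, -0.18, 0.09],
    [0.15, -0.18, 0.09],
    [0.15, -0.18, 0.09],
    [0.15, -0.18, 0.09],
    [0.15, -0.18, 0.09],
    [0.15, -0.18, 0.09],
    [0.15, -0.18, 0.09],
    [0.15, -0.18, 0.09]
  ],
  "turn": [
    [0, 0, -0.003],
    [0, 0, -0.003],
    [0, 0, -0.003],
    [0, 0, -0.003],
    [0, 0, -0.003],
    [0, 0, -0.003],
    [0, 0, -0.003],
    [0, 0, -0.003],
    [0, 0, -0.003],
    [0, 0, -0.003],
    [0, 0, -0.003],
    [0, 0, -0.003]
  ],
  "grip": [0, 0, 0, 255, 255, 255, 255, 255, 255, 255, 255, 255],
  "newtons": 20
}}

```text
time_s: 29.0
ee_pos: [505.9, 286.0, 62.7]
ee_rot: [-87.0, 89.9, -134.0]
force: [0.5, 0.1, 1.0]
gripper_width: 43.7
```

Run:
```python
from h import *
plan((506.3,286.2,150,43),(573.2,-49.2,150,11.2))
```

```text
now [505.9 286.   62.7] jaw 43.1 q [ 28.  27. 101.  -0.  52. -15.] F [0.5 0.1 1. ] w 43.7 t 29.0
(506.3, 286.2, 150, 43) slide [-8.73, 0.03, 0.02] turn [0.001, 0.0, 0.002]
(573.2, -49.2, 150, 11.2) slide [-8.7, -17.99, 29.08] turn [0.557, 0.001, 0.002]
```

{"method": "arm_command", "body": {
  "slide": [
    [-0.5, 0, 0],
    [-2, 0, 0],
    [-4, 0, 0],
    [-6, 0, 0],
    [-7.5, -0.5, 0.9],
    [-8.4, -1.6, 2.6],
    [-8.7, -3.1, 5],
    [-8.7, -4.7, 7.6],
    [-8.7, -6.3, 10.2],
    [-8.7, -7.9, 12.8],
    [-8.7, -9.5, 15.4],
    [-8.7, -11.1, 18],
    [-8.7, -12.7, 20.6],
    [-8.7, -14.3, 23.2],
    [-8.7, -15.7, 25.4],
    [-8.7, -16.8, 27.2],
    [-8.7, -17.6, 28.4],
    [-8.7, -17.9, 29],
    [-8.7, -18, 29.1],
    [-8.7, -18, 29.1]
  ],
  "turn": [
    [0, 0, 0],
    [0, 0, 0],
    [0, 0, 0],
    [0, 0, 0],
    [0.01, 0, 0],
    [0.03, 0, 0],
    [0.08, 0, 0],
    [0.13, 0, 0],
    [0.18, 0, 0],
    [0.23, 0, 0],
    [0.28, 0, 0],
    [0.33, 0, 0],
    [0.38, 0, 0],
    [0.43, 0, 0],
    [0.48, 0, 0],
    [0.51, 0, 0],
    [0.54, 0, 0],
    [0.55, 0, 0],
    [0.557, 0.001, 0.002],
    [0.557, 0.001, 0.002]
  ],
  "grip": [255, 255, 255, 255, 255, 255, 255, 255, 255, 255, 255, 255, 255, 255, 255, 255, 255, 255, 255, 255]
}}

```text
time_s: 30.67
ee_pos: [572.9, -49.0, 149.9]
ee_rot: [-147.7, 89.9, 133.4]
force: [-0.6, 0.3, -2.3]
gripper_width: 44.0
```

Run:
```python
from h import *
im,d=env.grab_frame('scene');im2,_=env.grab_frame('top');env.grab_frame('top')
save('w13.png',np.hstack([cv2.resize(im,(400,300)),cv2.resize(im2,(400,300))]))
plan((573.2,-49.2,66,11.2))
```

```text
now [572.9 -48.3 150. ] jaw 11.3 q [ -6.  21.  96.   0.  63. -17.] F [ 0.4  1.4 -1.3] w 44.3 t 30.82
(573.2, -49.2, 66, 11.2) slide [8.4, 0.01, 0.1] turn [0.001, -0.001, 0.0]
```

View pics/w13.png

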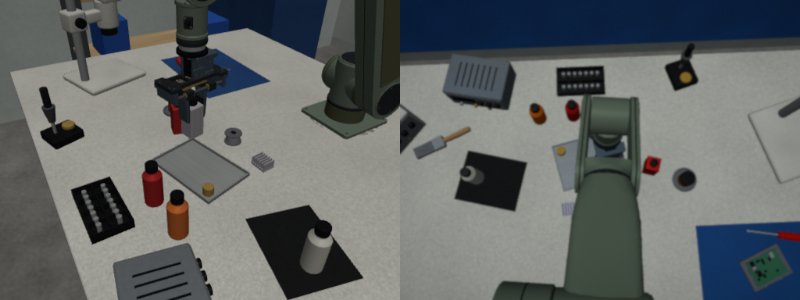

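Descend to just above the floor.

{"method": "arm_command", "body": {
  "slide": [
    [0.5, 0, 0.1],
    [2, 0, 0.1],
    [4, 0, 0.1],
    [6, 0, 0.1],
    [7.2, 0, 0.1],
    [7.9, 0, 0.1],
    [8.2, 0, 0.1],
    [8.4, 0, 0.1],
    [8.4, 0, 0.1],
    [8.4, 0, 0.1],
    [8.4, 0, 0.1],
    [8.4, 0, 0.1]
  ],
  "turn": [
    [0, 0, 0],
    [0, 0, 0],
    [0, 0, 0],
    [0, 0, 0],
    [0, 0, 0],
    [0, 0, 0],
    [0, 0, 0],
    [0, 0, 0],
    [0, 0, 0],
    [0, 0, 0],
    [0, 0, 0],
    [0, 0, 0]
  ],
  "grip": [255, 255, 255, 255, 255, 255, 255, 255, 255, 255, 255, 255]
}}

```text
time_s: 31.82
ee_pos: [573.8, -50.4, 66.8]
ee_rot: [84.5, 89.9, 5.6]
force: [-0.2, 0.5, -1.1]
gripper_width: 43.9
```

Run:
```python
from h import *
env.grab_frame('scene');plan((573.2,-49.2,63,11.2))
```

```text
now [573.7 -50.4  66.6] jaw 11.2 q [ -6.  26. 102.   0.  52. -17.] F [-0.2 -0.8 -1.9] w 43.8 t 31.87
(573.2, -49.2, 63, 11.2) slide [0.36, -0.02, -0.13] turn [-0.001, 0.0, -0.001]
```

{"method": "arm_command", "body": {
  "slide": [
    [0.05, -0.02, -0.08],
    [0.1, -0.02, -0.13],
    [0.2, -0.02, -0.13],
    [0.3, -0.02, -0.13],
    [0.36, -0.02, -0.13],
    [0.36, -0.02, -0.13],
    [0.36, -0.02, -0.13]
  ],
  "turn": [
    [0, 0, 0],
    [0, 0, 0],
    [0, 0, 0],
    [0, 0, 0],
    [0, 0, 0],
    [0, 0, 0],
    [0, 0, 0]
  ],
  "grip": [255, 255, 255, 255, 255, 255, 255]
}}

```text
time_s: 32.45
ee_pos: [572.9, -49.2, 62.7]
ee_rot: [-148.6, 90.0, 132.5]
force: [-1.2, 0.2, 2.1]
gripper_width: 43.9
```

Run:
```python
from h import *
env.grab_frame('scene');plan((573.2,-49.2,63,11.2))
```

```text
now [572.8 -49.2  62.7] jaw 11.2 q [ -6.  27. 102.   0.  51. -17.] F [-1.6  0.5  2.3] w 43.8 t 32.5
(573.2, -49.2, 63, 11.2) slide [-0.03, 0.03, 0.01] turn [-0.001, -0.0, 0.0]
```

{"method": "arm_command", "body": {
  "slide": [
    [0, 0, 0],
    [0, 0, 0],
    [0, 0, 0],
    [0, 0, 0],
    [0, 0, 0],
    [0, 0, 0],
    [-0.5, 0, 0],
    [-2, 0, 0],
    [-5, 0, 0],
    [-8, 0, 0],
    [-10, 0, 0],
    [-11, 0, 0],
    [-11.3, 0, 0],
    [-11.3, 0, 0],
    [-11.3, 0, 0],
    [-11.3, 0, 0]
  ],
  "turn": [
    [0, 0, 0],
    [0, 0, 0],
    [0, 0, 0],
    [0, 0, 0],
    [0, 0, 0],
    [0, 0, 0],
    [0, 0, 0],
    [0, 0, 0],
    [0, 0, 0],
    [0, 0, 0],
    [0, 0, 0],
    [0, 0, 0],
    [0, 0, 0],
    [0, 0, 0],
    [0, 0, 0],
    [0, 0, 0]
  ],
  "grip": [200, 100, 0, 0, 0, 0, 0, 0, 0, 0, 0, 0, 0, 0, 0, 0]
}}

```text
time_s: 33.83
ee_pos: [571.9, -49.1, 173.7]
ee_rot: [-110.0, 89.8, 171.2]
force: [-0.4, -0.2, 0.7]
gripper_width: 91.3
```

```bash
cat >> h.py <<'E'
def wrist(name,items):
    p,M,s=pose();im,d=env.grab_frame('wrist');save(name,im)
    W=cloud('wrist',d);T=env.calibration('wrist')['T_tool_cam'];W=(W@T.T)[...,:3]@M.T+p;W[d==0]=np.nan
    for nm,c,r,z0,z1 in items:
        q=W[(np.hypot(W[...,0]-c[0],W[...,1]-c[1])<r)&(W[...,2]>z0)&(W[...,2]<z1)]
        if len(q)<5: print(nm,len(q));continue
        print(nm,len(q),'mean',q.mean(0).round(1),cv2.minAreaRect(q[:,:2].astype(np.float32)), cv2.minEnclosingCircle(q[:,:2].astype(np.float32)))
E
python3 - <<'E'
from h import *
env.grab_frame('scene')
wrist('w14.png',(('tcap',(573,-48),20,107,120),('tbody',(573,-48),38,86,99),('tip',(606,96),22,23,31)))
plan((530.3,381.8,175,45))
E
```

```text
tcap 634 mean [572.4 -47.  113.2] ((572.9636840820312, -47.685081481933594), (25.228912353515625, 24.994138717651367), 11.082510948181152) ((572.76416015625, -48.03329849243164), 12.878130912780762)
tbody 1312 mean [571.7 -42.8  95. ] ((572.6366577148438, -47.483367919921875), (44.051536560058594, 42.99945831298828), 11.397085189819336) ((572.6481323242188, -47.74185562133789), 29.336227416992188)
tip 678 mean [606.5  95.5  27.5] ((606.8355712890625, 95.43981170654297), (28.822187423706055, 28.881990432739258), 54.42182159423828) ((606.8207397460938, 95.7750244140625), 14.813556671142578)
now [572.2 -49.1 174. ] jaw 11.2 q [ -6.  20.  94.   0.  66. -17.] F [ 0.8 -0.5 -0.8] w 91.1 t 33.93
(530.3, 381.8, 175, 45) slide [-0.07, 4.24, -43.09] turn [-0.59, -0.002, 0.002]
```

View pics/w14.png

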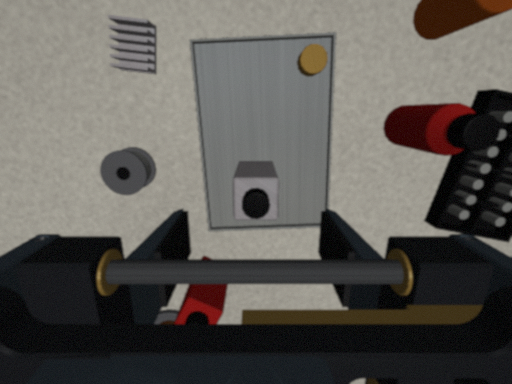

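{"method": "arm_command", "body": {
  "slide": [
    [0, 0.1, -1],
    [0, 0.3, -3.2],
    [0, 0.6, -6.4],
    [0, 0.9, -9.6],
    [0, 1.3, -12.8],
    [0, 1.6, -16],
    [0, 1.9, -19.2],
    [0, 2.2, -22.4],
    [0, 2.5, -25.6],
    [0, 2.8, -28.8],
    [0, 3.1, -32],
    [0, 3.4, -35.2],
    [0, 3.8, -38.4],
    [0, 4, -41],
    [0, 4.2, -42.6],
    [0, 4.24, -43.1],
    [0, 4.24, -43.1],
    [0, 4.24, -43.1],
    [0, 4.24, -43.1]
  ],
  "turn": [
    [-0.01, 0, 0],
    [-0.04, 0, 0],
    [-0.08, 0, 0],
    [-0.13, 0, 0],
    [-0.18, 0, 0],
    [-0.23, 0, 0],
    [-0.28, 0, 0],
    [-0.33, 0, 0],
    [-0.38, 0, 0],
    [-0.43, 0, 0],
    [-0.48, 0, 0],
    [-0.52, 0, 0],
    [-0.55, 0, 0],
    [-0.57, 0, 0],
    [-0.585, 0, 0],
    [-0.59, -0.002, 0.002],
    [-0.59, -0.002, 0.002],
    [-0.59, -0.002, 0.002],
    [-0.59, -0.002, 0.002]
  ],
  "grip": [0, 0, 0, 0, 0, 0, 0, 0, 0, 0, 0, 0, 0, 0, 0, 0, 0, 0, 0]
}}

```text
time_s: 35.52
ee_pos: [531.2, 380.4, 175.5]
ee_rot: [10.4, 89.9, -34.7]
force: [-0.3, 0.2, 0.2]
gripper_width: 91.6
```

Run:
```python
from h import *
env.grab_frame('scene')
wrist('w15.png',(('bcap',(530,382),25,117,128),))
plan((530.3,381.8,63,45))
```

```text
bcap 890 mean [529.6 383.7 123.3] ((530.0791015625, 383.3417663574219), (28.387346267700195, 28.6414737701416), 5.503926753997803) ((530.325927734375, 383.20367431640625), 14.948956489562988)
now [531.3 380.4 175.7] jaw 44.9 q [ 35.  27.  83.  -0.  70. -10.] F [-0.3  0.3 -0.3] w 91.3 t 35.62
(530.3, 381.8, 63, 45) slide [11.27, 0.01, -0.2] turn [-0.002, 0.002, -0.001]
```

{"method": "arm_command", "body": {
  "slide": [
    [0.5, 0, -0.1],
    [2, 0, -0.2],
    [4, 0, -0.2],
    [6, 0, -0.2],
    [8, 0, -0.2],
    [9.6, 0, -0.2],
    [10.6, 0, -0.2],
    [11.1, 0, -0.2],
    [11.2, 0, -0.2],
    [11.2, 0, -0.2],
    [11.2, 0, -0.2],
    [11.2, 0, -0.2],
    [11.2, 0, -0.2]
  ],
  "turn": [
    [0, 0, 0],
    [0, 0.002, 0],
    [0, 0.002, 0],
    [0, 0.002, 0],
    [0, 0.002, 0],
    [0, 0.002, 0],
    [0, 0.002, 0],
    [0, 0.002, 0],
    [0, 0.002, 0],
    [0, 0.002, 0],
    [0, 0.002, 0],
    [0, 0.002, 0],
    [0, 0.002, 0]
  ],
  "grip": [0, 0, 0, 0, 0, 0, 0, 0, 0, 0, 0, 0, 0]
}}

```text
time_s: 36.7
ee_pos: [530.3, 383.5, 64.5]
ee_rot: [82.1, 89.8, 37.1]
force: [-0.1, 0.3, -0.3]
gripper_width: 91.4
```

Run:
```python
from h import *
env.grab_frame('scene');plan((530.3,381.8,63,45))
```

```text
now [530.1 383.5  64.4] jaw 45.0 q [ 35.  32.  91.   0.  57. -10.] F [-0.8 -0.  -0.6] w 91.1 t 36.75
(530.3, 381.8, 63, 45) slide [0.14, -0.11, 0.13] turn [-0.0, 0.0, -0.003]
```

{"method": "arm_command", "body": {
  "slide": [
    [0.08, -0.06, 0.08],
    [0.12, -0.11, 0.13],
    [0.12, -0.11, 0.13],
    [0.12, -0.11, 0.13],
    [0.12, -0.11, 0.13],
    [0.12, -0.11, 0.13],
    [0.12, -0.11, 0.13],
    [0.12, -0.11, 0.13],
    [0.12, -0.11, 0.13],
    [0.12, -0.11, 0.13],
    [0.12, -0.11, 0.13],
    [0.12, -0.11, 0.13]
  ],
  "turn": [
    [0, 0, -0.003],
    [0, 0, -0.003],
    [0, 0, -0.003],
    [0, 0, -0.003],
    [0, 0, -0.003],
    [0, 0, -0.003],
    [0, 0, -0.003],
    [0, 0, -0.003],
    [0, 0, -0.003],
    [0, 0, -0.003],
    [0, 0, -0.003],
    [0, 0, -0.003]
  ],
  "grip": [0, 0, 0, 255, 255, 255, 255, 255, 255, 255, 255, 255],
  "newtons": 20
}}

```text
time_s: 37.75
ee_pos: [530.1, 381.6, 62.4]
ee_rot: [-85.1, 89.9, -130.1]
force: [0.9, 0.1, -1.2]
gripper_width: 47.9
```

Run:
```python
from h import *
plan((530,382,150,45),(552.7,36.6,150,13.2))
```

```text
now [530.1 381.6  62.4] jaw 45.0 q [ 35.  33.  91.  -0.  57. -10.] F [ 0.9  0.1 -1.2] w 47.9 t 37.75
(530, 382, 150, 45) slide [-8.76, 0.01, -0.04] turn [-0.0, 0.0, 0.001]
(552.7, 36.6, 150, 13.2) slide [-8.73, -22.8, 26.0] turn [0.555, 0.0, 0.001]
```

{"method": "arm_command", "body": {
  "slide": [
    [-0.5, 0, 0],
    [-2, 0, 0],
    [-4, 0, 0],
    [-6, 0, 0],
    [-7.5, -0.7, 0.8],
    [-8.4, -2, 2.3],
    [-8.7, -4, 4.5],
    [-8.7, -6, 6.8],
    [-8.7, -8, 9.1],
    [-8.7, -10, 11.4],
    [-8.7, -12, 13.7],
    [-8.7, -14, 16],
    [-8.7, -16, 18.3],
    [-8.7, -18, 20.5],
    [-8.7, -20, 22.7],
    [-8.7, -21.4, 24.4],
    [-8.7, -22.3, 25.5],
    [-8.7, -22.7, 25.9],
    [-8.7, -22.8, 26],
    [-8.7, -22.8, 26]
  ],
  "turn": [
    [0, 0, 0],
    [0, 0, 0],
    [0, 0, 0],
    [0, 0, 0],
    [0.01, 0, 0],
    [0.03, 0, 0],
    [0.08, 0, 0],
    [0.13, 0, 0],
    [0.18, 0, 0],
    [0.23, 0, 0],
    [0.28, 0, 0],
    [0.33, 0, 0],
    [0.38, 0, 0],
    [0.43, 0, 0],
    [0.48, 0, 0],
    [0.51, 0, 0],
    [0.54, 0, 0],
    [0.55, 0, 0],
    [0.555, 0, 0.001],
    [0.555, 0, 0.001]
  ],
  "grip": [255, 255, 255, 255, 255, 255, 255, 255, 255, 255, 255, 255, 255, 255, 255, 255, 255, 255, 255, 255]
}}

```text
time_s: 39.42
ee_pos: [552.4, 36.8, 149.8]
ee_rot: [-70.0, 90.0, -146.8]
force: [0.1, -0.7, -1.0]
gripper_width: 47.6
```

Run:
```python
from h import *
im,d=env.grab_frame('wrist');im2,_=env.grab_frame('scene');env.grab_frame('top')
save('w16.png',np.hstack([cv2.resize(im,(400,300)),cv2.resize(im2,(400,300))]))
plan((552.7,36.6,66,13.2))
```

```text
now [552.5  37.5 149.7] jaw 13.3 q [  3.  20.  99.  -0.  62. -11.] F [-0.4  0.3 -1.1] w 47.8 t 39.57
(552.7, 36.6, 66, 13.2) slide [8.37, 0.01, 0.09] turn [0.001, 0.0, 0.001]
```

View pics/w16.png

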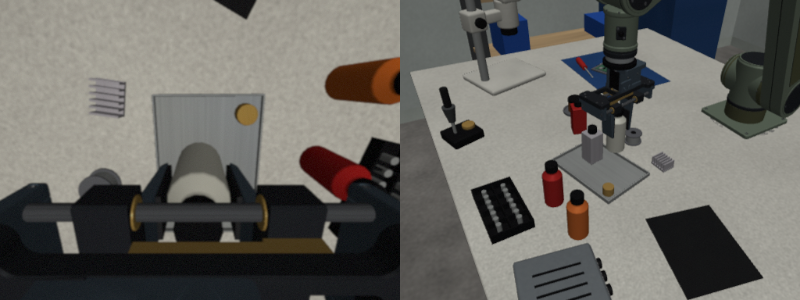

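{"method": "arm_command", "body": {
  "slide": [
    [0.5, 0, 0.05],
    [2, 0, 0.05],
    [4, 0, 0.05],
    [6, 0, 0.05],
    [7.2, 0, 0.05],
    [7.9, 0, 0.05],
    [8.2, 0, 0.05],
    [8.35, 0, 0.05],
    [8.35, 0, 0.05],
    [8.35, 0, 0.05],
    [8.35, 0, 0.05],
    [8.35, 0, 0.05]
  ],
  "turn": [
    [0, 0, 0],
    [0, 0, 0],
    [0, 0, 0],
    [0, 0, 0],
    [0, 0, 0],
    [0, 0, 0],
    [0, 0, 0],
    [0, 0, 0],
    [0, 0, 0],
    [0, 0, 0],
    [0, 0, 0],
    [0, 0, 0]
  ],
  "grip": [255, 255, 255, 255, 255, 255, 255, 255, 255, 255, 255, 255]
}}

```text
time_s: 40.57
ee_pos: [553.1, 36.0, 66.9]
ee_rot: [44.0, 89.9, -32.9]
force: [-0.2, -0.6, -1.0]
gripper_width: 47.9
```

Run:
```python
from h import *
env.grab_frame('scene');plan((552.7,36.6,62.8,13.2))
```

```text
now [553.   36.   66.8] jaw 13.2 q [  3.  25. 105.  -0.  51. -11.] F [-0.3 -0.  -1.7] w 47.8 t 40.62
(552.7, 36.6, 62.8, 13.2) slide [0.4, -0.02, -0.07] turn [-0.0, 0.001, -0.001]
```

{"method": "arm_command", "body": {
  "slide": [
    [0.05, -0.02, -0.05],
    [0.1, -0.02, -0.07],
    [0.2, -0.02, -0.07],
    [0.3, -0.02, -0.07],
    [0.37, -0.02, -0.07],
    [0.4, -0.02, -0.07],
    [0.4, -0.02, -0.07],
    [0.4, -0.02, -0.07]
  ],
  "turn": [
    [0, 0, 0],
    [0, 0, 0],
    [0, 0, 0],
    [0, 0, 0],
    [0, 0, 0],
    [0, 0, 0],
    [0, 0, 0],
    [0, 0, 0]
  ],
  "grip": [255, 255, 255, 255, 255, 255, 255, 255]
}}

```text
time_s: 41.28
ee_pos: [552.3, 36.6, 62.4]
ee_rot: [-37.0, 89.9, -113.8]
force: [-0.7, -0.4, 0.3]
gripper_width: 47.8
```

Run:
```python
from h import *
env.grab_frame('scene');plan((552.7,36.6,62.8,13.2))
```

```text
now [552.3  36.6  62.3] jaw 13.2 q [  3.  25. 105.  -0.  50. -11.] F [-0.5 -0.4  1.2] w 47.5 t 41.33
(552.7, 36.6, 62.8, 13.2) slide [-0.05, 0.04, 0.01] turn [-0.0, 0.001, 0.001]
```

On the floor; release and rise.

{"method": "arm_command", "body": {
  "slide": [
    [0, 0, 0],
    [0, 0, 0],
    [0, 0, 0],
    [0, 0, 0],
    [0, 0, 0],
    [0, 0, 0],
    [-0.5, 0, 0],
    [-2, 0, 0],
    [-5, 0, 0],
    [-8, 0, 0],
    [-11, 0, 0],
    [-14, 0, 0],
    [-16, 0, 0],
    [-17, 0, 0],
    [-17, 0, 0],
    [-17, 0, 0],
    [-17, 0, 0]
  ],
  "turn": [
    [0, 0, 0],
    [0, 0, 0],
    [0, 0, 0],
    [0, 0, 0],
    [0, 0, 0],
    [0, 0, 0],
    [0, 0, 0],
    [0, 0, 0],
    [0, 0, 0],
    [0, 0, 0],
    [0, 0, 0],
    [0, 0, 0],
    [0, 0, 0],
    [0, 0, 0],
    [0, 0, 0],
    [0, 0, 0],
    [0, 0, 0]
  ],
  "grip": [200, 100, 0, 0, 0, 0, 0, 0, 0, 0, 0, 0, 0, 0, 0, 0, 0]
}}

```text
time_s: 42.75
ee_pos: [551.4, 36.7, 230.5]
ee_rot: [-88.3, 89.8, -165.1]
force: [1.3, 0.3, -0.7]
gripper_width: 90.8
```

Run:
```python
from h import *
im2,_=env.grab_frame('scene')
wrist('w17.png',(('bcap',(553,37),25,117,128),('tcap',(573,-48),20,107,120),('tbody',(573,-48),38,86,99),('tip',(606,96),22,23,31)))
save('s17.png',im2)
plan((400,300,250,40),(380,-300,250,-40))
```

```text
bcap 598 mean [552.5  38.3 123.2] ((552.988525390625, 37.417152404785156), (28.886037826538086, 29.008525848388672), 13.88986873626709) ((552.687255859375, 37.3474006652832), 14.825945854187012)
tcap 217 mean [571.4 -41.8 112.5] ((571.2037353515625, -41.93099594116211), (24.14100456237793, 13.726618766784668), 15.76871109008789) ((572.1693115234375, -45.518856048583984), 12.171564102172852)
tbody 658 mean [570.2 -37.1  94.5] ((572.10205078125, -42.95014953613281), (44.045005798339844, 34.743709564208984), 12.262581825256348) ((571.5699462890625, -43.81128692626953), 26.943572998046875)
tip 377 mean [606.3  96.2  27.4] ((606.45068359375, 96.18148803710938), (28.8488826751709, 28.06188201904297), 61.77559280395508) ((606.841552734375, 95.8897476196289), 14.785430908203125)
now [551.5  36.7 230.4] jaw 13.2 q [  3.  16.  92.  -0.  73. -11.] F [ 0.2 -0.7  0. ] w 91.5 t 42.85
(400, 300, 250, 40) slide [-1.93, -8.75, -29.09] turn [-0.468, -0.001, 0.004]
(380, -300, 250, -40) slide [-1.86, -24.38, 28.87] turn [0.928, 0.002, 0.004]
```

View pics/w17.png

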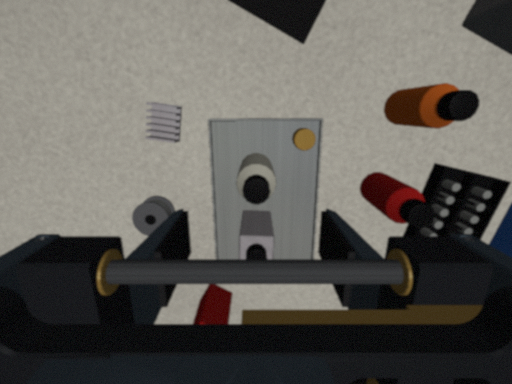

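View pics/s17.png

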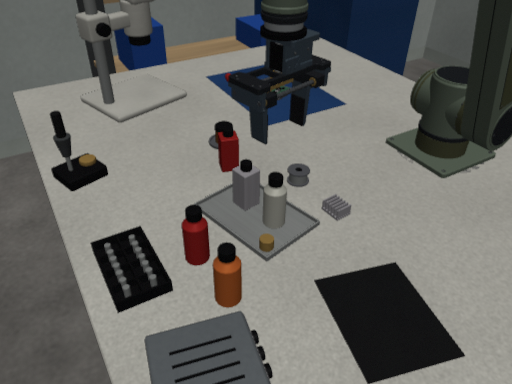

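{"method": "arm_command", "body": {
  "slide": [
    [0, -0.3, -1],
    [0, -1, -3],
    [-0.5, -1.8, -6],
    [-1, -2.7, -9],
    [-1.5, -3.6, -12],
    [-1.9, -4.5, -15],
    [-1.9, -5.4, -18],
    [-1.9, -6.3, -21],
    [-1.9, -7.2, -24],
    [-1.9, -8, -26.5],
    [-1.9, -8.5, -28.3],
    [-1.9, -8.7, -29],
    [-1.9, -8.7, -29],
    [-1.9, -8.7, -29],
    [-1.9, -8.7, -29],
    [-1.9, -8.7, -29]
  ],
  "turn": [
    [-0.02, 0, 0],
    [-0.05, 0, 0],
    [-0.1, 0, 0],
    [-0.15, 0, 0],
    [-0.2, 0, 0],
    [-0.25, 0, 0],
    [-0.3, 0, 0],
    [-0.35, 0, 0],
    [-0.4, 0, 0],
    [-0.44, 0, 0],
    [-0.46, 0, 0],
    [-0.468, 0, 0],
    [-0.468, 0, 0],
    [-0.468, 0, 0],
    [-0.468, 0, 0],
    [-0.468, 0, 0]
  ],
  "grip": [0, 0, 0, 0, 0, 0, 0, 0, 0, 0, 0, 0, 0, 0, 0, 0]
}}

```text
time_s: 44.18
ee_pos: [402.1, 298.4, 251.0]
ee_rot: [-54.2, 89.9, -104.3]
force: [0.2, -0.2, -0.8]
gripper_width: 91.4
```

Run:
```python
from h import *
p,d=env.grab_frame('top');W=cloud('top',d);W[d==0]=np.nan
p0=np.load('top0.npz')['p'];W0=cloud('top',np.load('top0.npz')['d'])
for w in(W0,W):
  def sel(c,r,z0,z1): return w[(np.hypot(w[...,0]-c[0],w[...,1]-c[1])<r)&(w[...,2]>z0)&(w[...,2]<z1)]
  for nm,c,r,z0,z1 in(('bcap',(552,36),25,117,128),('tcap',(570,-51),20,107,120),('tbody',(570,-51),38,86,99),('jar',(492,-318),32,49,60),('tip',(606,96),22,23,31),('spool',(417,-68),35,27,38),('heat',(412,74),40,18,33)):
    q=sel(c,r,z0,z1)
    if len(q)>5: r_=cv2.minAreaRect(q[:,:2].astype(np.float32));print(nm,len(q),q.mean(0).round(1),np.round(r_[0],1),round(r_[2]))
m=(np.hypot(W[...,0]-492,W[...,1]+318)<60)&(p.max(-1)<115)&(W[...,2]<12);q=W[m];print('holder',cv2.minEnclosingCircle(q[:,:2].astype(np.float32)))
save('t18.png',np.vstack([cv2.resize(x[150:290,180:400],None,fx=2,fy=2,interpolation=cv2.INTER_CUBIC) for x in(p0,p)]))
```

```text
bcap 117 [551.5  35.6 122.7] [551.3  35.6] 87
tcap 85 [571.7 -49.2 112.8] [571.3 -49.6] 87
tbody 215 [570.  -48.8  94.5] [572.1 -49.2] 12
tip 94 [605.7  94.6  27. ] [606.2  95.2] 87
spool 357 [417.  -68.2  32.2] [417.3 -68.3] 42
heat 132 [412.   72.6  25.8] [412.3  71.8] 5
bcap 119 [551.4  35.5 123.1] [551.8  35.6] 87
tcap 87 [571.2 -49.3 112.6] [571.3 -49.6] 87
tbody 217 [569.2 -48.9  94.4] [571.4 -49.6] 12
jar 280 [ 489.9 -316.3   53.8] [ 490.4 -316.4] 41
tip 89 [605.8  94.9  27. ] [606.1  95. ] 89
spool 354 [417.1 -68.1  32.3] [417.4 -68.3] 42
heat 134 [412.1  72.1  25.3] [411.9  71.8] 4
holder ((492.9798583984375, -318.8727722167969), 42.70342254638672)
```

View pics/t18.png

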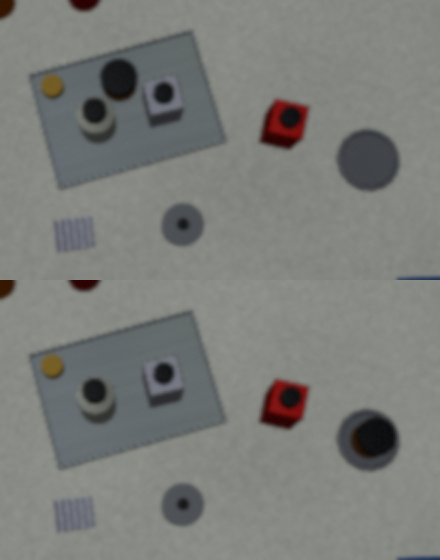

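```bash
python3 -c "
from h import *
print(env.job_done())"
```

```text
the job is handed in; nothing more can be done
None
```

The job is handed in, at about 44 s of the allowed 125 s. I moved the bottle and then the tin upright onto the mat and set the jar in the round holder. I then put the tin and the bottle back in their starting spots.

**Bottle and tin:** both stand upright in the tray. The last top picture shows them within about 1 mm of where they started, and the tin's angle is unchanged at about 12°.

**Brass box, spool and heat sink:** all three are within 0.5 mm of their first measurements. None of the look-alikes were touched.

**Jar:** it sits flat on the holder floor, with its top at 54 mm. The two cameras disagree on centring: the wrist camera put it about 2 mm off the middle and the top camera about 3.5 mm. I left it there, because the holder has about 10 mm of room all round and gripping it again could have disturbed it.

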